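Set up the recipe stand and switch on its light

TASK

Get the recipe stand ready for cooking: first swing its folded back-rest up and over until it snaps fully open. Then lift the white splash guard on the stand's side box, gently flip the little toggle under it away from you, as far as it goes and without forcing it against its stop, to switch the reading light on, and close the guard down again fully. Leave the jar, the mug and the tin beside it where they are.

Things in the scene. Friction and masses are not known exactly. Their poses are not given: they have to be found in the camera images.
- stand: Recipe stand, fixed to the worktop. Origin on the worktop under it; x to its back (away from the robot), y left, z up. Grey base block x -30..80, y -100..100, top z 38 mm (book stops to 45). At its right a lower grey side box, x -70..56, y -198..-102, top z 30 mm, carries toggle and guard; behind the guard hinge a block x 40..54, up to z 84 mm
- backrest (a joint): Angle of the dark wooden back-rest, rad: 0 = folded flat forward over the base, 1.83 = fully open (15 degrees past upright). Over-centre spring: up to about 0.9 rad it pulls back to folded, beyond that it throws it open against the stop. It takes 5 to 6 N upward at the bar to start it from folded, less towards the middle
- backrest_bar (a point): Middle of the round bar, 12 mm thick, along y, the free edge of the back-rest, 145 mm from the hinge. Next to it, towards the hinge, a hand slot through the panel, 37 mm wide and 128 mm long in y. Panel 180 mm wide, 7 mm thick. Folded, the bar is 50 mm above the worktop, 55 mm in front of the base block, nothing beneath. Fully open it is 190 mm above it; wall cabinets hang above the area behind the stand from 570 mm up
- backrest_hinge (a point): Middle of the back-rest's hinge axis (along the stand's y); stand frame 60, 0, 50 mm. Fixed to the stand
- guard (a joint): Angle of the white splash guard, rad: 0 = closed (down), 1.2 = its stop, raised. Stiff hinge: it stays where left; 1.5 to 2 N at the knob moves it. Even fully raised it leans forward over the toggle: that can be reached only from the front, below the guard, with the tool tilted 22 to 45 degrees (pointing forward and down)
- guard_knob (a point): Centre of the dark ball knob, 18 mm diameter, on an 8 mm stem; 30 mm above the guard's top plate and 45 mm in front of its hinge (closed). Top plate reaches 65 mm forward of the hinge, 82 mm wide, 3 mm thick; side walls 30 mm deep (76 mm between them), front wall 15 mm deep
- guard_hinge (a point): Middle of the guard's hinge axis (along the stand's y, at the guard's far edge); stand frame 35, -150, 88 mm. Fixed to the stand
- toggle (a joint): Angle of the steel toggle under the guard, rad: 0 = off, leaning to the front (stand -x) by 0.5 rad; 1.0 = on, leaning to the back by 0.5 rad. Pivot at stand frame 9, -150, 40 mm. It stays where it is left; 2 N pushed to the back near its tip flips it; pressed with more than 25 N it would bend
- toggle_tip (a point): Centre of the 11 mm ball at the end of the toggle, 36 mm from its pivot
- honey_jar: Bystander: honey jar with a red lid, 65 mm diameter, 90 mm tall; origin under its centre
- mug_1: Bystander: striped mug, 87 x 121 x 90 mm; origin under its centre
- tin_1: Bystander: flat round food tin, 86 mm diameter, 40 mm tall; origin under its centre

How it is judged:
On the way, in this order (a step that is already met when the one before it is completed fails the run):
1. the back-rest is snapped open (value of joint backrest above 1.72 rad), for 0.2 s.
2. the splash guard is raised (value of joint guard above 0.7 rad), for 0.2 s.
3. the toggle is flipped on (value of joint toggle above 0.8 rad), for 0.1 s.
At the end, for the whole second after the job is handed in: Back-rest open (joint over 1.72 of 1.83 rad), toggle on (over 0.8 of 1.0 rad), guard closed (under 0.08 rad), jar, mug and tin upright and within 30 mm of where they stood (value of joint backrest above 1.72 rad and value of joint toggle above 0.8 rad and value of joint guard below 0.08 rad and distance of each of honey_jar, mug_1, tin_1 from where it was at the start of the episode below 0.03 m and angle between each of honey_jar, mug_1, tin_1's own z axis and vertical below 0.2 rad); the robot touches nothing.
It fails at once if the toggle is forced, pressed with more than 25 N (contact force between anything else and toggle above 25 N).
It fails at once if the jar, the mug or the tin is displaced by more than 30 mm or tipped over (not (distance of each of honey_jar, mug_1, tin_1 from where it was at the start of the episode below 0.03 m and angle between each of honey_jar, mug_1, tin_1's own z axis and vertical below 0.2 rad)).
It also fails if it takes over 67 s, if anything falls off the work surface, if the arm or the gripper's body presses on something with over 40 N, if the wrist force passes 120 N, or if a joint passes its speed limit or range.

ROBOT

A 6-joint arm with a two-finger parallel gripper is mounted at the origin on a cart in front of the work surface, level with it; the furniture and walls round the work are solid. World frame = base frame: x ahead of the robot, y to its left, z up, the work surface at z = 0. Lengths are in m, angles in rad, forces in N, time in s.
With the tool pointing down it reaches from about 0.3 to 0.85 m from the base axis. Payload 4.2 kg.
Tool frame: the origin (TCP) lies midway between the tips of the shut fingers; the grasp point (between the pads) lies 19 mm behind it (bot.pinch_z is the distance from the TCP to the grasp point, in m); z points along the fingers, y is the line along which they close (so a half turn about z gives the same grasp; the last joint's range is limited). The gripper opens to 91 mm and grips with 3 to 60 N. Pads are 32 mm wide; open, the fingers measure 118 mm over their backs; the gripper's body (76 mm by 178 mm) begins 60 mm behind the grasp point.
Start: joints at [0.665, 0.32, 1.565, -0, 1.257, -0.02], TCP at [0.445, 0.364, 0.214] pointing down, gripper open.
Joint ranges: [-3.11, 3.11], [-0.84, 2.01], [0.21, 2.61], [-1.34, 4.49], [0.05, 2.63], [-2.56, 2.56]. Speed limits (rad/s): [2.57, 2.57, 3.14, 3.14, 3.14, 3.14].

INTERFACE

Orientations are given as a 3x3 rotation matrix whose columns are the frame's x, y, z axes.
In Python, from plant import monitor, grab_frame, job_done, models, bot gives the robot as it stands.
- The arm moves only by the tool send_rows, never from a script. Its argument "increments" is one flat list of numbers, 7 for each row, row after row: the turn, a rotation vector about the tool's x, y, z as a fraction of full scale, then the shift along the tool's x, y, z as a fraction of full scale, then the finger opening in mm, from 0 to 91.2. A call has 1 to 20 rows; each row is the pose to reach, as a shift and turn from the pose commanded when the call began, along the tool's axes at that moment, turning the shorter way round; what a row does not reach only later rows make up. Full scale, the value 1, is 0.1 m for a shift and pi rad for a turn. A row lasts 1/10 s, in which the tool goes at most 50 mm and 8.59 degrees, less where a joint would pass 70% of its speed; a pose out of reach is approached as far as the arm can. A call with a number of a shift or a turn outside -1 to 1 is refused whole. A call with a gripper value outside its range is refused whole. The fingers move at their own pace and stop on an object; the grip force is fixed at half the most. Time passes only in rows, so rows that repeat a pose let the fingers close. It gives the time, the measured TCP pose, the force, the opening and the grip force at its end, in the units of the state.
- monitor.observe(): the state, without advancing time (a new reading comes with each control period).
- grab_frame(name): name is "scene" or "top"; returns a dict with "image" (480x640x3 uint8, red, green, blue), "vertical_fov" (degrees; the focal length in pixels is half the picture's height over the tangent of half this angle, whatever the lens; pixels are square), "cx", "cy" (the principal point, pixels), "k1" (the pictures are not rectified: a ray, as slopes to the right and down, at radius r is drawn at 1 + k1 r^2 times it, then the intrinsics apply), "world_from_camera" (4x4, takes a point from camera to world coordinates). Camera axes: x right, y up, looking along -z (the intrinsics and any distortion apply to the point x, -y, -z); pixel columns grow to the right and rows downward; lengths in m; the calibration is good to about 2 mm. A picture is of the moment at which its call begins. There is no depth.
- job_done(): hands the job in; it is judged then, once.
Trained networks look in the newest picture that a camera, given by its name, has taken for a name from the list of things; names that differ only in an ending like _2 or _b are one class to them, and where a whole thing is asked for, a point or a joint stands for the part that bears it (a point fixed in the world has none). Each returns a list of dicts, best first, with "score" (0 to 1); they miss things now and then, are a little off and sometimes report something else, mostly with a low value. They report only what shows in the picture. A call takes as long as a camera call.
- models.cut_out(camera, thing): "region" (480x640 bool, what is visible of it) and "extent" ([left, top, right, bottom] in pixels, round what is visible of it).
- models.place_of(camera, thing): "uv" ([column, row] in pixels: a listed point, or the origin of a listed thing).
The state is a dict: "time_s": time; "joint_positions": joint angles; "qd": joint speeds; "effort": joint torques, N m; "ee_pos": TCP position; "tcp_rot": TCP orientation; "ft_force": force on the tool from outside, world axes, zero at the start; "moment": the same for the moment, N m; "opening": finger opening in m; "grip_force": force on a finger pad.
Only numpy, scipy, OpenCV 4.12 (cv2) and the standard library are available. Lean on these libraries where they do the work, as an engineer would, in place of code of your own. Each camera call takes 0.05 s, during which the arm holds its last target. There are 200 camera calls.

## Working session

There is one attempt and no reset: what is moved stays moved. The work goes in short steps, Python scripts to look and compute and a tool call to move; the robot and the scene stay as the last step left them, time stands still between calls to the robot, and variables do not carry over. Pictures are saved under pics/ and viewed, at most 10 in all, crops included, and the job is handed in when it is done.

Besides the shell and the picture viewer there is one more tool, called after "Request:" by a JSON object that holds its "fn" and its "kwargs", one argument or row to a line. send_rows: Moves the arm, as the interface text tells. Its arguments: {"type":"object","properties":{"increments":{"type":"array","items":{"type":"number"}}},"required":["increments"]}

```bash
ls; mkdir -p pics; cat > h.py <<'E'
import numpy as np, cv2
from plant import monitor, grab_frame, job_done, models, bot
def ray(f,uv):
    h=f["image"].shape[0]; F=h/2/np.tan(np.radians(f["vertical_fov"])/2)
    K=np.array([[F,0,f["cx"]],[0,F,f["cy"]],[0,0,1.]])
    p=cv2.undistortPoints(np.array([[uv]],float),K,np.array([f["k1"],0,0,0,0.]))[0,0]
    # k1 model same as OpenCV radial
    T=np.array(f["world_from_camera"]); d=T[:3,:3]@np.array([p[0],-p[1],-1]); return T[:3,3],d/np.linalg.norm(d)
def proj(f,P):
    h=f["image"].shape[0]; F=h/2/np.tan(np.radians(f["vertical_fov"])/2)
    T=np.linalg.inv(np.array(f["world_from_camera"])); c=T[:3,:3]@np.array(P)+T[:3,3]
    x,y=c[0]/-c[2],-c[1]/-c[2]; s=1+f["k1"]*(x*x+y*y); return np.array([F*x*s+f["cx"],F*y*s+f["cy"]])
def atz(f,uv,z):
    o,d=ray(f,uv); return o+d*(z-o[2])/d[2]
def tri(rs):
    A=0;b=0
    for o,d in rs:
        M=np.eye(3)-np.outer(d,d);A=A+M;b=b+M@o
    x=np.linalg.solve(A,b); return x,[np.linalg.norm((np.eye(3)-np.outer(d,d))@(x-o)) for o,d in rs]
E
python3 - <<'E'
from h import *
np.set_printoptions(precision=4,suppress=True)
F={c:grab_frame(c) for c in("scene","top")}
for c in F: cv2.imwrite(f"pics/{c}0.png",F[c]["image"][:,:,::-1]); print(c,F[c]["vertical_fov"],F[c]["k1"],np.array(F[c]["world_from_camera"]))
for t in ["stand","backrest_bar","backrest_hinge","guard_knob","guard_hinge","toggle_tip","honey_jar","mug_1","tin_1"]:
    r=[]
    for c in F:
        q=models.place_of(c,t)
        print(t,c,[(np.round(a["uv"],1),round(a["score"],2)) for a in q[:2]])
        if q: r.append(ray(F[c],q[0]["uv"]))
    if len(r)==2: print("   ",*tri(r))
print(monitor.observe())
E
```

```text
pics
scene 52.019966668069536 -0.10392628022391395 [[ 0.7252  0.367  -0.5826 -0.1096]
 [-0.6883  0.4061 -0.6011 -0.6347]
 [ 0.016   0.8369  0.5471  0.7389]
 [ 0.      0.      0.      1.    ]]
top 46.530796555357384 -0.11273693025198882 [[ 0.0246  0.9829 -0.1825  0.3157]
 [-0.9997  0.0251  0.0005  0.0453]
 [ 0.0051  0.1824  0.9832  1.433 ]
 [ 0.      0.      0.      1.    ]]
stand scene [(array([307. , 274.5]), 0.69)]
stand top [(array([314. , 255.9]), 0.63)]
    [0.5526 0.076  0.0091] [np.float64(0.005617778139278436), np.float64(0.005617778139278331)]
backrest_bar scene [(array([276.8, 267.9]), 0.71)]
backrest_bar top [(array([302.1, 284.8]), 0.87)]
    [0.4741 0.1006 0.0538] [np.float64(0.002336343548271412), np.float64(0.002336343548271466)]
backrest_hinge scene [(array([332.6, 252.2]), 0.74)]
backrest_hinge top [(array([317.2, 229.6]), 0.62)]
    [0.6191 0.0648 0.0496] [np.float64(0.0012893655090887646), np.float64(0.0012893655090887451)]
guard_knob scene []
guard_knob top [(array([365.3, 269.1]), 0.87)]
guard_hinge scene [(array([277.8, 266.8]), 0.25)]
guard_hinge top [(array([3
[... 505 characters left out ...]
7, 225.4]), 0.85), (array([196.1, 262.3]), 0.6)]
    [ 0.4818 -0.1683  0.2324] [np.float64(0.12573998510610615), np.float64(0.12573998510610618)]
{'time_s': 1.0, 'joint_positions': array([ 0.665 ,  0.3196,  1.5645,  0.0001,  1.2574, -0.02  ]), 'qd': array([ 0.0013,  0.0003, -0.0002, -0.0006, -0.001 , -0.001 ]), 'effort': array([  0.0001, -41.2349, -23.2235,   0.0726,   0.0377,  -0.    ]), 'ee_pos': array([0.4453, 0.3638, 0.214 ]), 'tcp_rot': array([[-0.6327,  0.7744,  0.0001],
       [ 0.7744,  0.6327,  0.0001],
       [ 0.0001,  0.0001, -1.    ]]), 'ft_force': array([-0.6018,  0.1261, -0.5643]), 'moment': array([ 0.0013, -0.005 , -0.0488]), 'grip_force': 0.0, 'opening': 0.09117881148939956}
```

View pics/scene0.png

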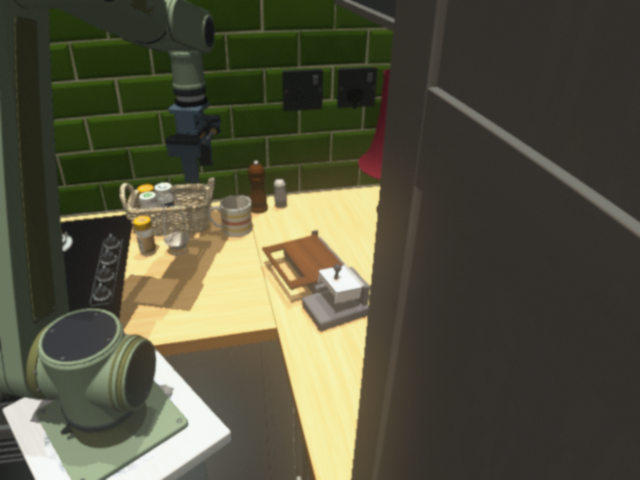

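View pics/top0.png

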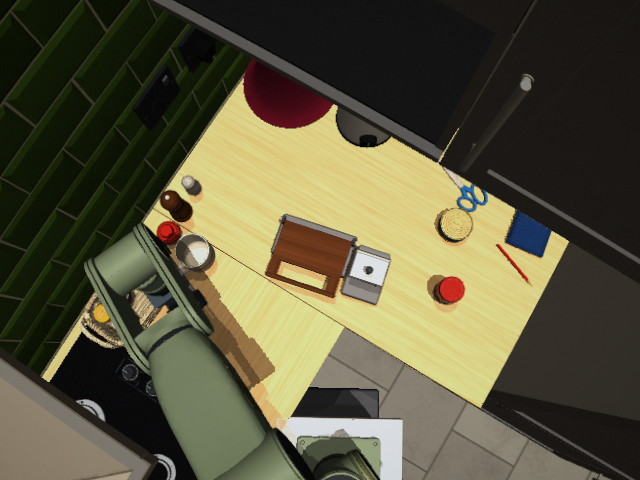

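The scene view shows the stand at about (310,270), with the white guard at (340,283) and its knob at (337,268). The top view shows the back-rest at (310,255), the knob at (368,269), the jar at (450,290), the tin at (455,225) and the mug at (195,253). Next I'll fit the stand's pose.

```bash
cat > fit.py <<'E'
from h import *
from scipy.optimize import least_squares
np.set_printoptions(precision=4,suppress=True)
F={c:grab_frame(c) for c in("scene","top")}
M={"stand":(0,0,0),"backrest_bar":(-.085,0,.05),"backrest_hinge":(.06,0,.05),"guard_knob":(-.01,-.15,.118),"guard_hinge":(.035,-.15,.088)}
obs=[("scene","guard_knob",(337,268))]
for c in F:
    for t in M:
        q=models.place_of(c,t)
        if q and q[0]["score"]>.5: obs.append((c,t,q[0]["uv"]))
def W(p,m):
    c,s=np.cos(p[2]),np.sin(p[2]); return np.array([p[0]+c*m[0]-s*m[1],p[1]+s*m[0]+c*m[1],m[2]])
res=lambda p:np.concatenate([proj(F[c],W(p,M[t]))-uv for c,t,uv in obs])
s=least_squares(res,[.56,.08,-.25],loss="soft_l1"); p=s.x
print(p,np.degrees(p[2]))
for (c,t,uv),r in zip(obs,res(p).reshape(-1,2)): print(c,t,np.round(uv,1),r)
def box(a,b): return [[(x,y,z) for x,y in((a[0],a[1]),(b[0],a[1]),(b[0],b[1]),(a[0],b[1]),(a[0],a[1]))] for z in(a[2],b[2])]
L=box((-.03,-.1,0),(.08,.1,.038))+box((-.07,-.198,0),(.056,-.102,.03))+[box((-.085,-.09,.05),(.06,.09,.05))[0], box((-.03,-.191,.088),(.035,-.109,.088))[0]]
out=[]
for c,(x0,y0,x1,y1) in {"top":(250,200,410,320),"scene":(250,220,390,340)}.items():
    im=cv2.resize(F[c]["image"][y0:y1,x0:x1,::-1],None,fx=5 if c=="top" else 5,fy=5,interpolation=cv2.INTER_CUBIC)
    for i,l in enumerate(L):
        pts=np.array([(proj(F[c],W(p,m))-[x0,y0]+.5)*5 for m in l]).astype(int)
        cv2.polylines(im,[pts],False,[(0,255,255),(0,255,0),(0,255,255),(0,255,0),(255,0,255),(255,0,0)][i],1)
    cv2.imwrite(f"pics/fit_{c}.png",im)
E
python3 fit.py
```

```text
[ 0.5566  0.0811 -0.262 ] -15.01085336768089
scene guard_knob [337 268] [1.0061 2.3174]
scene stand [307.2 274.9] [1.8384 0.6104]
scene backrest_bar [276.2 263.5] [1.1021 5.0333]
scene backrest_hinge [334.2 253.5] [-3.6033 -0.7986]
scene guard_knob [339.  265.5] [-0.9939  4.8174]
scene guard_hinge [355.7 273.3] [-0.5738  2.417 ]
top stand [314.2 258.1] [-3.4111 -1.5142]
top backrest_bar [300.7 285.1] [-0.1088  0.4254]
top backrest_hinge [317.7 232. ] [-0.5071 -1.0909]
top guard_knob [369.9 269.4] [-0.9553  0.5139]
top guard_hinge [372.5 256.8] [ 0.376  -2.5938]
```

View pics/fit_top.png

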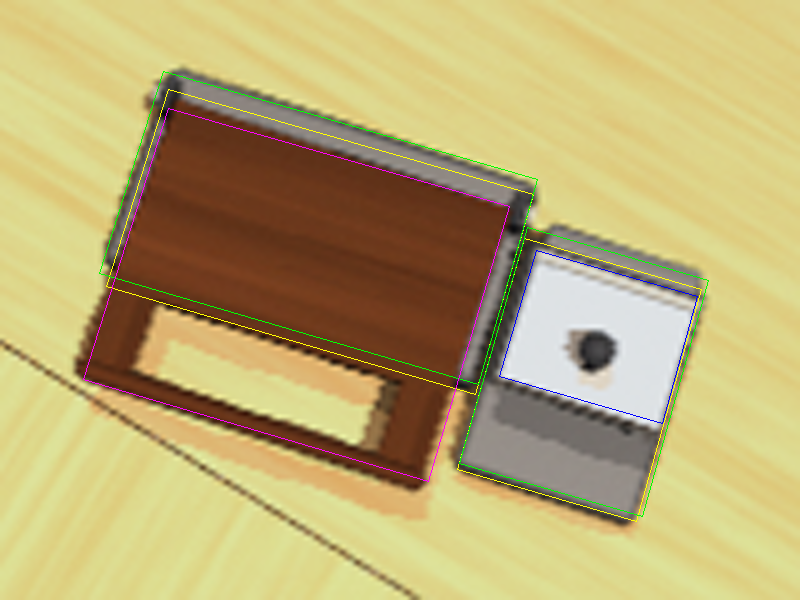

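View pics/fit_scene.png

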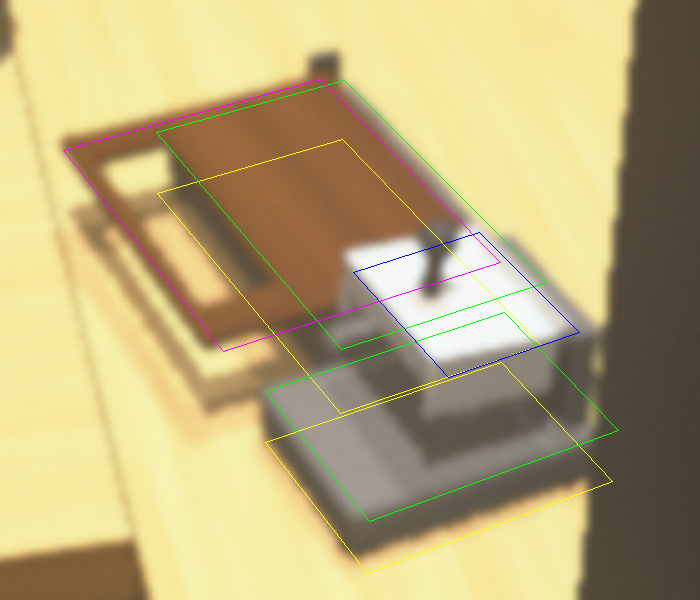

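The overlay is within about 2 px in the top view and about 3 px in the scene view. I'll refine it with corners clicked from these crops.

```bash
cat > fit2.py <<'E'
from h import *
from scipy.optimize import least_squares
F={c:grab_frame(c) for c in("scene","top")}
np.set_printoptions(precision=4,suppress=True)
O={"top":(250,200),"scene":(250,220)}
C=[("top",(537,255),(.035,-.109,.089)),("top",(697,297),(.035,-.191,.089)),("top",(657,425),(-.03,-.191,.089)),("top",(495,380),(-.03,-.109,.089)),
("top",(170,110),(.06,.09,.0535)),("top",(510,207),(.06,-.09,.0535)),("top",(78,372),(-.091,.09,.05)),("top",(425,490),(-.091,-.09,.05)),("top",(596,350),(-.01,-.15,.118)),
("scene",(65,140),(-.091,.09,.053)),("scene",(212,348),(-.091,-.09,.05)),("scene",(345,250),(-.03,-.109,.089)),("scene",(478,222),(.035,-.109,.089)),("scene",(590,330),(.035,-.191,.089)),("scene",(440,365),(-.03,-.191,.089)),("scene",(355,555),(-.07,-.198,0)),("scene",(440,230),(-.01,-.15,.118))]
uv=lambda c,k:np.array(k)/5+O[c]-.5
def W(p,m):
    c,s=np.cos(p[2]),np.sin(p[2]); return np.array([p[0]+c*m[0]-s*m[1],p[1]+s*m[0]+c*m[1],m[2]])
for sel in(("top",),("scene",),("top","scene")):
    cc=[q for q in C if q[0] in sel]
    res=lambda p:np.concatenate([proj(F[c],W(p,m))-uv(c,k) for c,k,m in cc])
    s=least_squares(res,[.56,.08,-.25],loss="soft_l1"); print(sel,s.x,np.degrees(s.x[2])); print(res(s.x).reshape(-1,2).round(1).tolist())
print([a for a in dir(bot) if a[0]!='_'])
for t,z in(("honey_jar",0),("tin_1",0)):
    print(t,atz(F["top"],models.place_of("top",t)[0]["uv"],z))
print(monitor.observe()["time_s"])
E
python3 fit2.py
```

```text
('top',) [ 0.558   0.0814 -0.2759] -15.806931104938988
[[-0.2, -0.9], [-0.1, 0.5], [0.5, 0.1], [0.6, -0.8], [0.1, -1.6], [-0.0, -0.3], [-0.1, 2.6], [-0.6, 0.4], [-0.2, 0.7]]
('scene',) [ 0.5652  0.0858 -0.2943] -16.8625619287964
[[-0.3, -1.3], [-0.4, -1.5], [1.4, 1.7], [0.4, -0.0], [-3.3, -1.5], [0.1, -0.2], [0.8, 0.9], [-0.3, 2.8]]
('top', 'scene') [ 0.5607  0.082  -0.2893] -16.576021848486985
[[-0.4, -1.4], [-0.4, 0.4], [-0.2, -0.1], [0.0, -1.4], [0.3, -3.0], [-0.1, -0.9], [-0.6, 0.9], [-1.4, -0.4], [-0.7, 0.3], [-0.9, 0.2], [-0.5, 0.2], [1.4, 3.3], [0.4, 1.4], [-3.0, 0.1], [0.4, 1.5], [1.0, 2.7], [-0.2, 4.3]]
['Unreachable', 'pinch_z']
honey_jar [ 0.4763 -0.2591  0.    ]
tin_1 [ 0.6562 -0.2973  0.    ]
1.8
```

```bash
cat > plan.py <<'E'
from h import *
import json,os
from scipy.spatial.transform import Rotation as R, Slerp
S=np.array([.559,.082,-.28]); PZ=bot.pinch_z
c,s=np.cos(S[2]),np.sin(S[2]); sx=np.array([c,s,0]); sy=np.array([-s,c,0]); ez=np.array([0,0,1.])
def pose(x,z,a,mode=0,y=0.,off=None):
    """stand-frame point (m) put at grasp point (off=PZ) or TCP (off=0); a tilt deg; mode 1: fingers close along stand y"""
    off=PZ if off is None else off
    a=np.radians(a); d=np.sin(a)*sx-np.cos(a)*ez; n=np.cos(a)*sx+np.sin(a)*ez
    p=np.array([S[0],S[1],0])+x*sx+y*sy+z*ez+off*d
    return p, np.column_stack([sy,n,d] if mode==0 else [n,-sy,d])
def st(p): q=np.array(p)-[S[0],S[1],0]; return np.array([q@sx,q@sy,q[2]])
def emit(wps):
    """wps: list of (pose, opening_mm, nrows); prints increments relative to the measured pose"""
    o=monitor.observe(); p0=np.array(o["ee_pos"]); R0=np.array(o["tcp_rot"])
    p,r=p0,R.from_matrix(R0); out=[]
    for (q,Q),g,n in wps:
        r1=R.from_matrix(Q); sl=Slerp([0,1],R.concatenate([r,r1]))
        for k in range(1,n+1):
            f=k/n; P=p+(q-p)*f; rv=R.from_matrix(R0.T@sl(f).as_matrix()).as_rotvec()/np.pi; t=R0.T@(P-p0)/.1
            out.append([*rv.round(3),*t.round(3),g])
        p,r=q,r1
    k=0
    while k<min(20,len(out)) and max(map(abs,out[k][:6]))<=1: k+=1
    print("rows",k,"of",len(out),"t",round(o["time_s"],2),"F",np.round(o["ft_force"],1),"stand",st(p0).round(4))
    print(",".join("%g"%v for w in out[:k] for v in w))
def bar(th,r=.145): return .06-r*np.cos(th), .05+r*np.sin(th)
def knob(th): return .035-.045*np.cos(th)+.03*np.sin(th), .088+.045*np.sin(th)+.03*np.cos(th)
E
python3 - <<'E'
from plan import *
emit([(pose(-.085-.02,.05+.06,20,off=PZ),32,9)])
P,_=pose(-.105,.11,20); print(P)
E
```

```text
rows 4 of 9 t 1.8 F [-0.2  0.4  1. ] stand [-0.1871  0.2394  0.214 ]
-0.011,-0.006,0.034,-0.232,-0.163,0.135,32,-0.023,-0.012,0.068,-0.465,-0.325,0.27,32,-0.034,-0.018,0.101,-0.697,-0.488,0.405,32,-0.045,-0.024,0.135,-0.93,-0.651,0.541,32
[0.46426874 0.10924038 0.09233378]
```

Request:
{"fn": "send_rows", "kwargs": {
  "increments": [-0.011,-0.006,0.034,-0.232,-0.163,0.135,32,-0.023,-0.012,0.068,-0.465,-0.325,0.27,32,-0.034,-0.018,0.101,-0.697,-0.488,0.405,32,-0.045,-0.024,0.135,-0.93,-0.651,0.541,32]
}}

```text
time_s: 2.2
ee_pos: [0.4537, 0.2495, 0.1596]
tcp_rot: [[-0.25, 0.955, 0.16], [0.967, 0.253, -0.003], [-0.043, 0.154, -0.987]]
ft_force: [-0.0, 0.0, 0.2]
opening: 0.062
grip_force: 0.0
```

```bash
python3 - <<'E'
from plan import *
emit([(pose(-.105,.11,20),32,6)])
E
```

```text
rows 4 of 6 t 2.2 F [-0.   0.   0.2] stand [-0.1475  0.1319  0.1596]
-0.009,-0.005,0.028,-0.226,-0.06,0.114,32,-0.019,-0.01,0.056,-0.451,-0.119,0.228,32,-0.028,-0.015,0.084,-0.677,-0.179,0.342,32,-0.038,-0.02,0.112,-0.903,-0.239,0.456,32
```

Request:
{"fn": "send_rows", "kwargs": {
  "increments": [-0.009,-0.005,0.028,-0.226,-0.06,0.114,32,-0.019,-0.01,0.056,-0.451,-0.119,0.228,32,-0.028,-0.015,0.084,-0.677,-0.179,0.342,32,-0.038,-0.02,0.112,-0.903,-0.239,0.456,32]
}}

```text
time_s: 2.6
ee_pos: [0.4611, 0.1562, 0.115]
tcp_rot: [[0.104, 0.954, 0.28], [0.994, -0.092, -0.055], [-0.027, 0.284, -0.958]]
ft_force: [-0.2, 0.1, 0.9]
opening: 0.0322
grip_force: 0.0
```

```bash
python3 - <<'E'
from plan import *
emit([(pose(-.105,.11,20),32,4)])
E
```

```text
rows 4 of 4 t 2.6 F [-0.2  0.1  0.9] stand [-0.1146  0.0442  0.115 ]
-0.005,-0.002,0.014,-0.114,0.002,0.063,32,-0.009,-0.005,0.028,-0.229,0.004,0.126,32,-0.014,-0.007,0.042,-0.343,0.007,0.189,32,-0.018,-0.009,0.056,-0.457,0.009,0.252,32
```

Request:
{"fn": "send_rows", "kwargs": {
  "increments": [-0.005,-0.002,0.014,-0.114,0.002,0.063,32,-0.009,-0.005,0.028,-0.229,0.004,0.126,32,-0.014,-0.007,0.042,-0.343,0.007,0.189,32,-0.018,-0.009,0.056,-0.457,0.009,0.252,32,-0.018,-0.009,0.056,-0.457,0.009,0.252,32]
}}

```text
time_s: 3.1
ee_pos: [0.4633, 0.1091, 0.0917]
tcp_rot: [[0.274, 0.906, 0.324], [0.962, -0.257, -0.094], [-0.002, 0.337, -0.941]]
ft_force: [-0.7, -0.6, -0.7]
opening: 0.0324
grip_force: 0.0
```

```bash
python3 - <<'E'
from plan import *
f=grab_frame("scene"); cv2.imwrite("pics/s1.png",cv2.resize(f["image"][180:340,200:400,::-1],None,fx=3.7,fy=3.7))
for th in(0,): print(proj(f,pose(-.085,.05,0,off=0)[0]))
emit([(pose(-.085,.05,20),32,8)])
E
```

```text
[277.56511043 267.63115305]
rows 8 of 8 t 3.15 F [-0.8 -0.2  0.2] stand [-0.099   0.0006  0.0923]
-0,-0,0,-0.001,-0.001,0.079,32,-0,-0,0,-0.002,-0.003,0.158,32,-0,-0,0,-0.002,-0.004,0.238,32,-0.001,-0,0.001,-0.003,-0.005,0.317,32,-0.001,-0,0.001,-0.004,-0.007,0.396,32,-0.001,-0,0.001,-0.005,-0.008,0.475,32,-0.001,-0,0.001,-0.005,-0.01,0.554,32,-0.001,-0,0.001,-0.006,-0.011,0.633,32
```

View pics/s1.png

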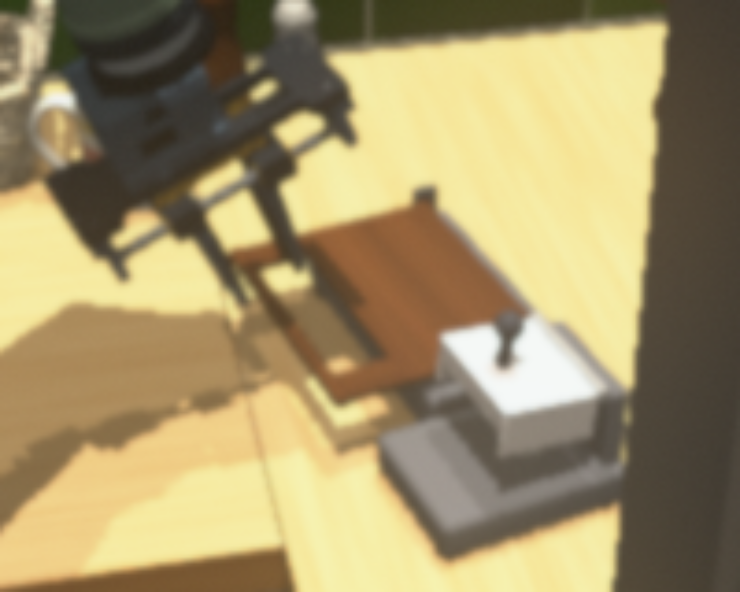

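The fingers at (240,300) and (300,265) in the crop straddle the bar, so I'll go down.

Request:
{"fn": "send_rows", "kwargs": {
  "increments": [0,0,0,-0.001,-0.002,0.12,32,0,0,0,-0.002,-0.004,0.24,32,0,0,0,-0.003,-0.006,0.36,32,0,0,0,-0.004,-0.008,0.48,32,0,0,0,-0.005,-0.01,0.58,32,0,0,0,-0.006,-0.011,0.633,32,0,0,0,-0.006,-0.011,0.633,15,0,0,0,-0.006,-0.011,0.633,15,0,0,0,-0.006,-0.011,0.633,15]
}}

```text
time_s: 4.05
ee_pos: [0.4841, 0.1042, 0.0331]
tcp_rot: [[0.273, 0.905, 0.327], [0.962, -0.257, -0.092], [0.001, 0.34, -0.941]]
ft_force: [0.0, -0.6, -0.6]
opening: 0.0151
grip_force: 0.1
```

```bash
python3 - <<'E'
from plan import *
w=[]
for k in range(1,16):
    th=k*.06; w.append((pose(*bar(th),min(45,20+2*k)),15,1))
emit(w)
E
```

```text
rows 15 of 15 t 4.05 F [ 0.  -0.6 -0.6] stand [-0.0781  0.0006  0.0331]
-0.012,-0.001,0.001,-0.006,0.032,-0.076,15,-0.023,-0.001,0.001,-0.006,0.075,-0.155,15,-0.034,-0.001,0.001,-0.006,0.123,-0.232,15,-0.045,-0.001,0.001,-0.006,0.176,-0.307,15,-0.056,-0.001,0.001,-0.006,0.232,-0.379,15,-0.067,-0.001,0.001,-0.006,0.293,-0.448,15,-0.079,-0.001,0.001,-0.006,0.358,-0.514,15,-0.09,-0.001,0.001,-0.006,0.427,-0.576,15,-0.101,-0.001,0.001,-0.006,0.499,-0.635,15,-0.112,-0.001,0.001,-0.006,0.574,-0.69,15,-0.123,-0.001,0.001,-0.007,0.652,-0.741,15,-0.134,-0.001,0.001,-0.007,0.733,-0.788,15,-0.14,-0.001,0.001,-0.007,0.813,-0.829,15,-0.14,-0.001,0.001,-0.007,0.893,-0.864,15,-0.14,-0.001,0.001,-0.007,0.975,-0.895,15
```

Request:
{"fn": "send_rows", "kwargs": {
  "increments": [-0.012,-0.001,0.001,-0.006,0.032,-0.076,15,-0.023,-0.001,0.001,-0.006,0.075,-0.155,15,-0.034,-0.001,0.001,-0.006,0.123,-0.232,15,-0.045,-0.001,0.001,-0.006,0.176,-0.307,15,-0.056,-0.001,0.001,-0.006,0.232,-0.379,15,-0.067,-0.001,0.001,-0.006,0.293,-0.448,15]
}}

```text
time_s: 4.65
ee_pos: [0.4885, 0.1004, 0.0807]
tcp_rot: [[0.278, 0.821, 0.499], [0.96, -0.238, -0.145], [-0.0, 0.52, -0.854]]
ft_force: [-26.8, 12.6, 2.0]
opening: 0.0151
grip_force: 12.6
```

```bash
python3 - <<'E'
from plan import *
f=grab_frame("scene"); cv2.imwrite("pics/s2.png",cv2.resize(f["image"][160:320,200:400,::-1],None,fx=3.5,fy=3.5))
w=[]
for k in range(7,20):
    th=k*.06; w.append((pose(*bar(th),min(45,20+2*k)),15,1))
emit(w)
E
```

```text
rows 10 of 13 t 4.7 F [-21.2   8.4   1.4] stand [-0.0728 -0.0018  0.0815]
-0.014,0,-0,0.018,0.156,-0.046,15,-0.025,0,-0,0.018,0.236,-0.094,15,-0.037,0,-0,0.018,0.318,-0.137,15,-0.048,0,-0,0.018,0.403,-0.176,15,-0.059,0,-0,0.018,0.489,-0.211,15,-0.07,0,-0,0.018,0.578,-0.24,15,-0.075,0,-0,0.018,0.665,-0.264,15,-0.075,0,-0,0.018,0.75,-0.283,15,-0.075,0,-0,0.018,0.836,-0.296,15,-0.075,0,-0,0.018,0.923,-0.304,15
```

View pics/s2.png

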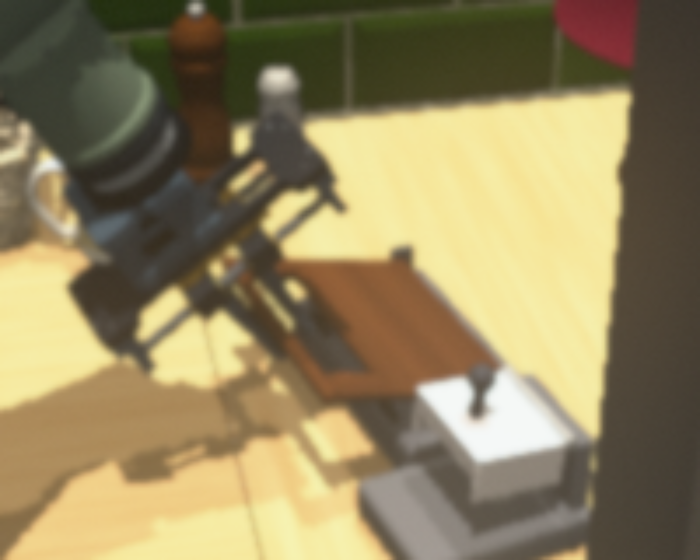

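The panel has started to lift, but the push is mostly radial at about 27 N. I'll continue with the tool moving up slightly faster, so that friction helps.

Request:
{"fn": "send_rows", "kwargs": {
  "increments": [-0.014,0,0,0.01,0.03,-0.1,15,-0.025,0,0,0.018,0.09,-0.16,15,-0.037,0,0,0.018,0.18,-0.2,15,-0.048,0,0,0.018,0.28,-0.24,15,-0.059,0,0,0.018,0.39,-0.27,15]
}}

```text
time_s: 5.2
ee_pos: [0.5116, 0.0979, 0.1358]
tcp_rot: [[0.282, 0.72, 0.634], [0.959, -0.206, -0.193], [-0.008, 0.663, -0.749]]
ft_force: [-2.3, -0.7, -4.1]
opening: 0.0151
grip_force: 1.9
```

```bash
python3 - <<'E'
from plan import *
o=monitor.observe(); R0=o["tcp_rot"]; G=st(o["ee_pos"]-PZ*R0[:,2]); print("G",G,"theta",np.arctan2(G[2]-.05,.06-G[0]),"r",np.hypot(G[2]-.05,.06-G[0]),"tilt",np.degrees(np.arccos(-R0[2,2])),"Ftool",R0.T@o["ft_force"],o["grip_force"])
th0=np.arctan2(G[2]-.05,.06-G[0])
w=[]
for k in range(1,18):
    th=min(th0+k*.08,1.8); w.append((pose(*bar(th,.147),min(45,40+2*k)),15,1))
emit(w)
E
```

```text
G [-0.06238572  0.00234909  0.14989039] theta 0.6845371244081028 r 0.1579758061828091 tilt 41.524146459463054 Ftool [-1.29404764 -4.19324883  1.74128595] 1.910349503159523
rows 8 of 17 t 5.2 F [-2.3 -0.7 -4.1] stand [-0.0499  0.0022  0.1358]
-0.003,0.003,0,-0.021,0.136,0.094,15,-0.014,0.003,0,-0.021,0.26,0.089,15,-0.019,0.003,0,-0.021,0.381,0.094,15,-0.019,0.003,0,-0.021,0.497,0.107,15,-0.019,0.003,0,-0.021,0.613,0.131,15,-0.019,0.003,0,-0.021,0.726,0.163,15,-0.019,0.003,0,-0.02,0.836,0.204,15,-0.019,0.003,0,-0.02,0.942,0.254,15
```

Request:
{"fn": "send_rows", "kwargs": {
  "increments": [-0.006,0.003,0,-0.01,0.11,0.03,15,-0.014,0.003,0,-0.021,0.22,0.06,15,-0.019,0.003,0,-0.021,0.33,0.08,15,-0.019,0.003,0,-0.021,0.44,0.1,15,-0.019,0.003,0,-0.021,0.55,0.13,15,-0.019,0.003,0,-0.021,0.66,0.16,15,-0.019,0.003,0,-0.02,0.77,0.2,15,-0.019,0.003,0,-0.02,0.88,0.25,15]
}}

```text
time_s: 6.0
ee_pos: [0.5943, 0.074, 0.1779]
tcp_rot: [[0.274, 0.677, 0.683], [0.962, -0.194, -0.194], [0.001, 0.71, -0.705]]
ft_force: [1.9, -0.0, 0.3]
opening: 0.0152
grip_force: 0.9
```

```bash
cat > arc.py <<'E'
from plan import *
o=monitor.observe(); R0=o["tcp_rot"]; G=st(o["ee_pos"]-PZ*R0[:,2]); th0=np.arctan2(G[2]-.05,.06-G[0]); print("G",G,"theta",th0,"r",np.hypot(G[2]-.05,.06-G[0]),"Ftool",R0.T@o["ft_force"],o["grip_force"])
w=[]
for k in range(1,18):
    th=min(th0+k*.08,1.8); w.append((pose(*bar(th,.147),45),15,1))
    if th==1.8: break
emit(w)
E
python3 arc.py
```

```text
G [0.02283445 0.00204329 0.19116065] theta 1.3133532949928122 r 0.14597125467247513 Ftool [0.51315457 1.5195003  1.09107982] 0.9058678708970547
rows 7 of 7 t 6.0 F [ 1.9 -0.   0.3] stand [0.0362 0.0021 0.1779]
0.001,-0.001,0,-0.021,0.103,0.055,15,0.001,-0.001,0,-0.021,0.197,0.126,15,0.001,-0.001,0,-0.022,0.284,0.204,15,0.001,-0.001,0,-0.022,0.365,0.29,15,0.001,-0.001,0,-0.022,0.439,0.381,15,0.001,-0.001,0,-0.022,0.506,0.478,15,0.001,-0.001,0,-0.022,0.511,0.487,15
```

Request:
{"fn": "send_rows", "kwargs": {
  "increments": [0,0,0,-0.02,0.103,0.055,15,0,0,0,-0.02,0.197,0.126,15,0,0,0,-0.02,0.284,0.204,15,0,0,0,-0.02,0.365,0.29,15,0,0,0,-0.02,0.439,0.381,15,0,0,0,-0.02,0.506,0.478,15,0,0,0,-0.02,0.511,0.487,28,0,0,0,-0.02,0.511,0.487,34,0,0,0,-0.02,0.511,0.487,34]
}}

```text
time_s: 6.9
ee_pos: [0.6592, 0.0534, 0.1781]
tcp_rot: [[0.274, 0.68, 0.68], [0.962, -0.194, -0.193], [0.001, 0.707, -0.707]]
ft_force: [-0.6, 0.0, 0.3]
opening: 0.0334
grip_force: 0.0
```

```bash
python3 - <<'E'
from plan import *
o=monitor.observe(); G=st(o["ee_pos"]-PZ*o["tcp_rot"][:,2]); print(G,o["ft_force"],o["grip_force"],o["opening"])
f=grab_frame("scene"); cv2.imwrite("pics/s3.png",cv2.resize(f["image"][140:300,220:400,::-1],None,fx=3.5,fy=3.5))
E
```

```text
[9.09177306e-02 1.10761788e-04 1.91353478e-01] [-0.55119643  0.0443544   0.3499597 ] 0.0 0.0333834010990976
```

View pics/s3.png

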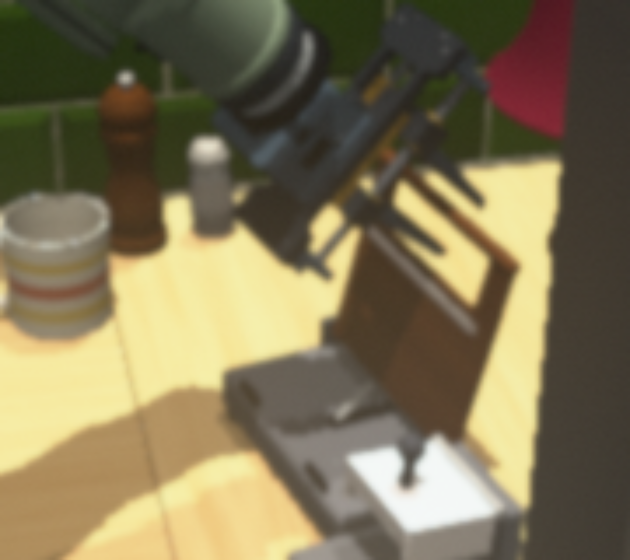

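The back-rest stands open and the fingers straddle the bar freely. I'll back off along the tool.

Request:
{"fn": "send_rows", "kwargs": {
  "increments": [0,0,0,0,0,-0.25,34,0,0,0,0,0,-0.55,34,0,0,0,0,0,-0.95,34]
}}

```text
time_s: 7.25
ee_pos: [0.5939, 0.0716, 0.2452]
tcp_rot: [[0.274, 0.681, 0.679], [0.962, -0.194, -0.194], [0.0, 0.706, -0.708]]
ft_force: [0.5, 0.5, 0.7]
opening: 0.0341
grip_force: 0.0
```

```bash
cat > go.py <<'E'
from plan import *
import sys
x,y,z,a,g,n=map(float,sys.argv[1:7]); print(monitor.observe()["joint_positions"].round(2))
emit([(pose(x,z,a,1,y),g,int(n))])
E
python3 go.py -.05 -.15 .187 30 45 12; grep -n "" /dev/null; python3 -c "
from plan import *
print(models.place_of('top','backrest_bar'),models.place_of('scene','backrest_bar'));f=grab_frame('top');print(proj(f,pose(.097,.19,0,off=0)[0]))"
```

```text
[ 0.33  0.09  2.05 -0.96  0.51  1.35]
rows 8 of 12 t 7.25 F [0.5 0.5 0.7] stand [ 0.0364 -0.0004  0.2452]
0.005,-0.005,0.041,-0.125,-0.089,-0.002,45,0.011,-0.011,0.083,-0.249,-0.179,-0.003,45,0.016,-0.016,0.124,-0.374,-0.268,-0.005,45,0.022,-0.022,0.166,-0.498,-0.358,-0.006,45,0.027,-0.027,0.207,-0.623,-0.447,-0.008,45,0.032,-0.033,0.249,-0.747,-0.537,-0.01,45,0.038,-0.038,0.29,-0.872,-0.626,-0.011,45,0.043,-0.044,0.332,-0.997,-0.716,-0.013,45
[{'uv': [299.2, 287.8], 'score': 0.56}, {'uv': [453.6, 221.8], 'score': 0.45}] [{'uv': [346.4, 196.7], 'score': 0.9}]
[321.61547055 202.17437093]
```

```bash
sed -i 's/\[n,-sy,d\]/[-n,sy,d]/' plan.py; python3 go.py -.05 -.15 .187 30 45 12
```

```text
[ 0.33  0.09  2.05 -0.97  0.51  1.36]
rows 7 of 12 t 7.4 F [ 0.4  0.2 -0.5] stand [0.037  0.0008 0.2483]
0.006,0.005,-0.041,-0.126,-0.091,-0.001,45,0.011,0.011,-0.083,-0.251,-0.183,-0.002,45,0.017,0.016,-0.124,-0.377,-0.274,-0.004,45,0.023,0.022,-0.166,-0.503,-0.366,-0.005,45,0.028,0.027,-0.207,-0.628,-0.457,-0.006,45,0.034,0.033,-0.248,-0.754,-0.548,-0.007,45,0.04,0.038,-0.29,-0.879,-0.64,-0.008,45
```

Request:
{"fn": "send_rows", "kwargs": {
  "increments": [0.006,0.005,-0.041,-0.126,-0.091,-0.001,45,0.011,0.011,-0.083,-0.251,-0.183,-0.002,45,0.017,0.016,-0.124,-0.377,-0.274,-0.004,45,0.023,0.022,-0.166,-0.503,-0.366,-0.005,45,0.028,0.027,-0.207,-0.628,-0.457,-0.006,45,0.034,0.033,-0.248,-0.754,-0.548,-0.007,45,0.04,0.038,-0.29,-0.879,-0.64,-0.008,45]
}}

```text
time_s: 8.1
ee_pos: [0.5287, 0.0009, 0.2008]
tcp_rot: [[-0.438, 0.685, 0.582], [0.791, 0.602, -0.113], [-0.428, 0.411, -0.805]]
ft_force: [0.5, 0.5, -0.7]
opening: 0.0453
grip_force: 0.0
```

```bash
python3 go.py -.04 -.15 .17 30 45 6
```

```text
[ 0.08  0.02  2.17 -0.45  0.37 -0.16]
rows 6 of 6 t 8.1 F [ 0.5  0.5 -0.7] stand [-0.0067 -0.0864  0.2008]
0.005,0.005,-0.037,-0.009,-0.133,0.034,45,0.009,0.009,-0.073,-0.017,-0.266,0.068,45,0.014,0.014,-0.11,-0.026,-0.4,0.102,45,0.019,0.018,-0.147,-0.035,-0.533,0.137,45,0.023,0.023,-0.183,-0.044,-0.666,0.171,45,0.028,0.028,-0.22,-0.052,-0.799,0.205,45
```

Request:
{"fn": "send_rows", "kwargs": {
  "increments": [0.005,0.005,-0.037,-0.009,-0.133,0.034,45,0.009,0.009,-0.073,-0.017,-0.266,0.068,45,0.014,0.014,-0.11,-0.026,-0.4,0.102,45,0.019,0.018,-0.147,-0.035,-0.533,0.137,45,0.023,0.023,-0.183,-0.044,-0.666,0.171,45,0.028,0.028,-0.22,-0.052,-0.799,0.205,45,0.028,0.028,-0.22,-0.052,-0.799,0.205,45,0.028,0.028,-0.22,-0.052,-0.799,0.205,45]
}}

```text
time_s: 8.9
ee_pos: [0.4888, -0.0528, 0.1544]
tcp_rot: [[-0.83, 0.282, 0.482], [0.246, 0.96, -0.137], [-0.501, 0.005, -0.866]]
ft_force: [0.7, -0.0, 0.6]
opening: 0.0447
grip_force: 0.0
```

```bash
python3 go.py -.01 -.15 .118 30 45 8; python3 - <<'E'
from plan import *
F={c:grab_frame(c) for c in("scene","top")}
out=[]
for c in F:
    u=proj(F[c],pose(-.01,.118,0,y=-.15,off=0)[0]); q=models.place_of(c,"guard_knob"); print(c,u,q[:2])
    out.append(cv2.resize(F[c]["image"][int(u[1])-60:int(u[1])+40,int(u[0])-50:int(u[0])+50,::-1],(400,400)))
cv2.imwrite("pics/k.png",np.hstack(out))
E
```

```text
[-0.06  0.04  2.23 -0.3   0.38 -1.09]
rows 8 of 8 t 8.9 F [ 0.7 -0.   0.6] stand [-0.0302 -0.1489  0.1544]
0,0,-0,0.001,-0.001,0.076,45,0,0,-0.001,0.002,-0.003,0.151,45,0,0,-0.001,0.003,-0.004,0.227,45,0,0,-0.001,0.004,-0.006,0.302,45,0,0,-0.001,0.004,-0.007,0.378,45,0,0,-0.002,0.005,-0.009,0.453,45,0,0,-0.002,0.006,-0.01,0.529,45,0,0,-0.002,0.007,-0.012,0.604,45
scene [337.34103623 269.98523352] [{'uv': [337.7, 266.4], 'score': 0.83}]
top [368.19460239 269.97880961] [{'uv': [368.7, 270.6], 'score': 0.61}]
```

View pics/k.png

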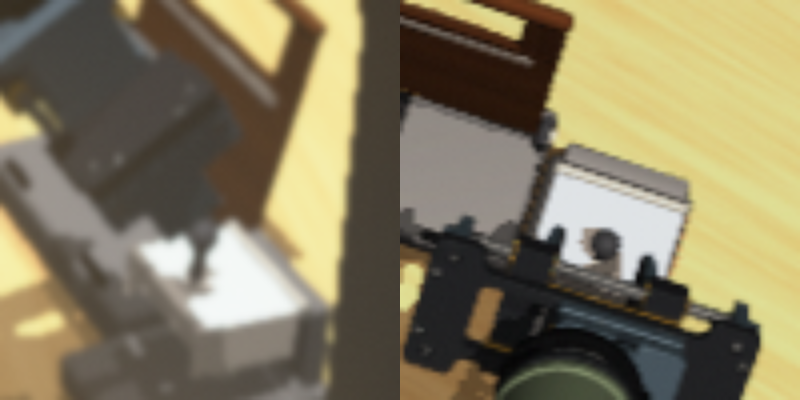

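In the top crop the fingers sit either side of the knob at (605,245). I'll go down and grip it.

Request:
{"fn": "send_rows", "kwargs": {
  "increments": [0,0,0,0.001,-0.001,0.12,45,0,0,0,0.002,-0.003,0.24,45,0,0,0,0.004,-0.006,0.36,45,0,0,0,0.005,-0.009,0.48,45,0,0,0,0.006,-0.01,0.56,45,0,0,0,0.006,-0.01,0.56,18,0,0,0,0.006,-0.01,0.56,14,0,0,0,0.006,-0.01,0.56,10,0,0,0,0.006,-0.01,0.56,10]
}}

```text
time_s: 10.0
ee_pos: [0.5142, -0.062, 0.1064]
tcp_rot: [[-0.831, 0.28, 0.481], [0.243, 0.96, -0.139], [-0.5, 0.001, -0.866]]
ft_force: [2.9, -13.4, -4.7]
opening: 0.0163
grip_force: 30.2
```

```bash
cat > garc.py <<'E'
from plan import *
import sys
t0,t1,n,g=map(float,sys.argv[1:5])
# arc relative to present grasp (assumed at angle t0)
o=monitor.observe(); R0=o["tcp_rot"]; p0=o["ee_pos"]; k0=np.array(knob(t0)); w=[]
for i in range(1,int(n)+1):
    k=np.array(knob(t0+(t1-t0)*i/n))-k0; w.append(((p0+k[0]*sx+k[1]*ez,R0),g,1))
print("G",st(p0-PZ*R0[:,2]),o["opening"],o["grip_force"],o["ft_force"])
emit(w)
E
python3 garc.py 0 1.15 16 10
```

```text
G [-0.0126636  -0.15079268  0.12269418] 0.016339802105766365 30.245922803878784 [  2.86257332 -13.40758016  -4.72390446]
rows 16 of 16 t 10.0 F [  2.9 -13.4  -4.7] stand [-0.0033 -0.1508  0.1064]
0,0,-0,-0.035,0,-0.016,10,0,0,-0,-0.072,0,-0.029,10,0,0,-0,-0.109,0,-0.04,10,0,0,-0,-0.147,0.001,-0.048,10,0,0,-0,-0.186,0.001,-0.053,10,0,0,-0,-0.225,0.001,-0.056,10,0,0,-0,-0.263,0.001,-0.055,10,0,0,-0,-0.302,0.001,-0.052,10,0,0,-0,-0.341,0.001,-0.046,10,0,0,-0,-0.379,0.001,-0.038,10,0,0,-0,-0.416,0.002,-0.026,10,0,0,-0,-0.452,0.002,-0.012,10,0,0,-0,-0.487,0.002,0.004,10,0,0,-0,-0.521,0.002,0.023,10,0,0,-0,-0.553,0.002,0.044,10,0,0,-0,-0.584,0.002,0.068,10
```

Request:
{"fn": "send_rows", "kwargs": {
  "increments": [0,0,0,-0.035,-0.01,-0.016,10,0,0,0,-0.072,-0.01,-0.029,10,0,0,0,-0.109,-0.01,-0.04,10,0,0,0,-0.147,-0.01,-0.048,10,0,0,0,-0.186,-0.01,-0.053,10]
}}

```text
time_s: 10.5
ee_pos: [0.526, -0.066, 0.119]
tcp_rot: [[-0.832, 0.28, 0.479], [0.244, 0.96, -0.137], [-0.498, 0.002, -0.867]]
ft_force: [0.8, -1.9, -10.1]
opening: 0.0155
grip_force: 30.0
```

```bash
python3 garc.py 0.36 1.15 11 10
```

```text
G [-1.33587907e-04 -1.51359276e-01  1.35270348e-01] 0.015536843215474683 29.99829590320587 [  0.7605489   -1.85732741 -10.06534037]
rows 11 of 11 t 10.5 F [  0.8  -1.9 -10.1] stand [ 0.0092 -0.1514  0.119 ]
-0,0,0,-0.039,0,-0.003,10,-0,0,0,-0.078,0,-0.002,10,-0,0,0,-0.116,0,0.001,10,-0,0,0,-0.155,0.001,0.007,10,-0,0,0,-0.193,0.001,0.015,10,-0,0,0,-0.23,0.001,0.026,10,-0,0,0,-0.266,0.001,0.04,10,-0,0,0,-0.301,0.001,0.057,10,-0,0,0,-0.335,0.001,0.076,10,-0,0,0,-0.368,0.002,0.097,10,-0,0,0,-0.398,0.002,0.12,10
```

Request:
{"fn": "send_rows", "kwargs": {
  "increments": [0,0,0,-0.039,0,0.006,10,0,0,0,-0.078,0,0.007,10,0,0,0,-0.116,0,0.01,10]
}}

```text
time_s: 10.8
ee_pos: [0.5369, -0.0692, 0.1248]
tcp_rot: [[-0.831, 0.28, 0.481], [0.243, 0.96, -0.138], [-0.5, 0.003, -0.866]]
ft_force: [-3.1, -3.4, -6.0]
opening: 0.0157
grip_force: 30.0
```

```bash
python3 garc.py 0.56 1.15 10 10; python3 - <<'E'
from plan import *
f=grab_frame("scene")
cv2.imwrite("pics/k2.png",cv2.resize(f["image"][200:320,270:390,::-1],(600,600),interpolation=cv2.INTER_CUBIC))
E
```

```text
G [ 0.01117965 -0.15147144  0.1411196 ] 0.01571812865298314 29.99934822320938 [-3.09881972 -3.41339591 -6.0105466 ]
rows 10 of 10 t 10.8 F [-3.1 -3.4 -6. ] stand [ 0.0206 -0.1515  0.1248]
-0,-0,-0,-0.032,0,0.004,10,-0,-0,-0,-0.063,0,0.01,10,-0,-0,-0,-0.094,0,0.018,10,-0,-0,-0,-0.124,0.001,0.028,10,-0,-0,-0,-0.154,0.001,0.039,10,-0,-0,-0,-0.183,0.001,0.052,10,-0,-0,-0,-0.211,0.001,0.067,10,-0,-0,-0,-0.239,0.001,0.084,10,-0,-0,-0,-0.265,0.001,0.102,10,-0,-0,-0,-0.29,0.001,0.121,10
```

View pics/k2.png

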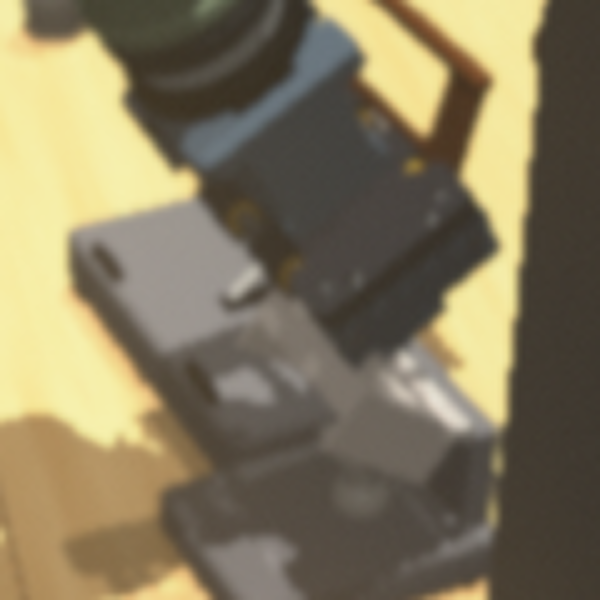

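The guard is rising with the knob, so I'll continue.

Request:
{"fn": "send_rows", "kwargs": {
  "increments": [0,0,0,-0.032,0,0.004,10,0,0,0,-0.063,0,0.01,10,0,0,0,-0.094,0,0.018,10,0,0,0,-0.124,0,0.028,10,0,0,0,-0.154,0,0.039,10,0,0,0,-0.183,0,0.052,10,0,0,0,-0.211,0,0.067,10,0,0,0,-0.239,0,0.084,10]
}}

```text
time_s: 11.65
ee_pos: [0.5604, -0.0764, 0.1293]
tcp_rot: [[-0.832, 0.28, 0.48], [0.243, 0.96, -0.138], [-0.499, 0.002, -0.867]]
ft_force: [-5.9, -5.1, -2.3]
opening: 0.0157
grip_force: 30.0
```

```bash
python3 garc.py 1.03 1.25 6 10
```

```text
G [ 0.03571703 -0.15188728  0.14555725] 0.015729450068202044 29.99990075826645 [-5.89102949 -5.05813071 -2.25638992]
rows 6 of 6 t 11.65 F [-5.9 -5.1 -2.3] stand [ 0.0451 -0.1519  0.1293]
0,0,-0,-0.016,0,0.011,10,0,0,-0,-0.033,0,0.023,10,0,0,-0,-0.048,0,0.035,10,0,0,-0,-0.063,0,0.048,10,0,0,-0,-0.078,0,0.061,10,0,0,-0,-0.092,0,0.075,10
```

Request:
{"fn": "send_rows", "kwargs": {
  "increments": [0,0,0,-0.02,0,0.011,10,0,0,0,-0.04,0,0.023,10,0,0,0,-0.06,0,0.037,10,0,0,0,-0.08,0,0.053,10,0,0,0,-0.095,0,0.07,10]
}}

```text
time_s: 12.15
ee_pos: [0.5689, -0.0792, 0.1278]
tcp_rot: [[-0.834, 0.281, 0.476], [0.245, 0.96, -0.138], [-0.495, 0.001, -0.869]]
ft_force: [-24.0, 4.4, 15.6]
opening: 0.0158
grip_force: 30.0
```

```bash
python3 garc.py 1.2 1.25 3 10
```

```text
G [ 0.04475309 -0.15215125  0.14411569] 0.015787029819334268 30.004367530345917 [-23.9993611    4.3537058   15.63292605]
rows 3 of 3 t 12.15 F [-24.    4.4  15.6] stand [ 0.0541 -0.1522  0.1278]
0,0,-0,-0.007,0,0.006,10,0,0,-0,-0.013,0,0.012,10,0,0,-0,-0.02,0,0.019,10
```

The guard is at its stop. I'll ease off, release it and retreat.

Request:
{"fn": "send_rows", "kwargs": {
  "increments": [0,0,0,0.03,0,-0.02,10,0,0,0,0.03,0,-0.02,30,0,0,0,0.03,0,-0.02,45,0,0,0,0.03,0,-0.02,45,0,0,0,0.03,0,-0.25,45,0,0,0,0.03,0,-0.6,45,0,0,0,0.1,0,-0.95,45]
}}

```text
time_s: 12.85
ee_pos: [0.5203, -0.0634, 0.208]
tcp_rot: [[-0.828, 0.279, 0.486], [0.243, 0.96, -0.137], [-0.505, 0.005, -0.863]]
ft_force: [-0.7, 0.8, 0.7]
opening: 0.0452
grip_force: 0.0
```

```bash
python3 - <<'E'
from plan import *
F={c:grab_frame(c) for c in("scene","top")}
for c in F:
  for t,P in(("guard_knob",(*knob(1.2),)),("toggle_tip",(-.0083,.0716))):
    print(c,t,proj(F[c],pose(*P,0,y=-.15,off=0)[0]).round(1),[(q["uv"],round(q["score"],2)) for q in models.place_of(c,t)[:2]])
def T(b,k=0,e=.002,a=45,h=.0215):
    a=np.radians(a); n=np.array([np.cos(a),np.sin(a)]); d=np.array([np.sin(a),-np.cos(a)]); r=np.array(b)-n*(h)+d*e-.0*n-k*d; return r
pre=T((-.0083,.0716),k=.08,h=.0335); print(pre)
emit([(pose(pre[0]-.02,pre[1]+.05,45,1,-.15,off=0),0,7),(pose(*pre,45,1,-.15,off=0),0,4)])
E
```

```text
scene guard_knob [360.7 254.5] [([361.0, 252.5], 0.92)]
scene toggle_tip [337.2 286.9] [([334.8, 286.3], 0.61)]
top guard_knob [375.9 245.9] [([377.8, 249.1], 0.75)]
top toggle_tip [366.9 272. ] [([372.3, 253.3], 0.71)]
[-0.08714241  0.10306625]
rows 5 of 11 t 13.15 F [-1.1  0.1 -0. ] stand [ 0.002  -0.1509  0.2052]
0,-0.012,-0,0.172,0.001,-0.014,0,0,-0.024,-0,0.344,0.001,-0.027,0,0,-0.036,-0.001,0.517,0.002,-0.041,0,0,-0.047,-0.001,0.689,0.002,-0.055,0,0,-0.059,-0.001,0.861,0.003,-0.069,0
```

Request:
{"fn": "send_rows", "kwargs": {
  "increments": [0,-0.012,0,0.172,0.001,-0.014,0,0,-0.024,0,0.344,0.001,-0.027,0,0,-0.036,-0.001,0.517,0.002,-0.041,0,0,-0.047,-0.001,0.689,0.002,-0.055,0,0,-0.059,-0.001,0.861,0.003,-0.069,0]
}}

```text
time_s: 13.65
ee_pos: [0.4485, -0.0442, 0.1693]
tcp_rot: [[-0.739, 0.279, 0.613], [0.214, 0.96, -0.18], [-0.639, -0.002, -0.769]]
ft_force: [0.4, -0.2, 0.6]
opening: 0.0079
grip_force: 0.0
```

```bash
python3 - <<'E'
from plan import *
print(monitor.observe()["joint_positions"].round(2))
emit([(pose(-.09,.105,45,1,-.15,off=0),0,5)])
E
```

```text
[ 0.02 -0.08  2.4  -0.92  0.24 -0.43]
rows 5 of 5 t 13.65 F [ 0.4 -0.2  0.6] stand [-0.0713 -0.1519  0.1693]
-0,-0.006,-0,0.111,0.004,0.075,0,-0,-0.012,-0,0.222,0.008,0.15,0,-0.001,-0.018,-0,0.333,0.011,0.225,0,-0.001,-0.023,-0,0.444,0.015,0.3,0,-0.001,-0.029,-0,0.555,0.019,0.375,0
```

Request:
{"fn": "send_rows", "kwargs": {
  "increments": [0,-0.006,0,0.111,0.004,0.075,0,0,-0.012,0,0.222,0.008,0.15,0,-0.001,-0.018,0,0.333,0.011,0.225,0,-0.001,-0.023,0,0.444,0.015,0.3,0,-0.001,-0.029,0,0.555,0.019,0.375,0,-0.001,-0.029,0,0.555,0.019,0.375,0]
}}

```text
time_s: 14.25
ee_pos: [0.4274, -0.0367, 0.1568]
tcp_rot: [[-0.718, 0.277, 0.639], [0.207, 0.961, -0.184], [-0.665, 0.0, -0.747]]
ft_force: [-0.5, -1.5, -0.2]
opening: 0.0003
grip_force: 0.0
```

```bash
python3 - <<'E'
from plan import *
o=monitor.observe();print(o["joint_positions"].round(2),np.degrees(np.arccos(-o["tcp_rot"][2,2])),o["tcp_rot"].round(2).tolist(),o["opening"])
def T(b,a,k=0,e=.002,h=.0215):
    a=np.radians(a); n=np.array([np.cos(a),np.sin(a)]); d=np.array([np.sin(a),-np.cos(a)]); return np.array(b)-n*h+d*e-k*d
pre=T((-.0083,.0716),45,h=.0305); print(pre)
emit([(pose(*pre,45,1,-.15,off=0),0,8)])
E
```

```text
[ 0.06 -0.09  2.48 -1.34  0.23  0.03] 41.64763362423179 [[-0.72, 0.28, 0.64], [0.21, 0.96, -0.18], [-0.66, 0.0, -0.75]] 0.00029310026675195974
[-0.02845254  0.04861903]
rows 6 of 8 t 14.25 F [-0.5 -1.5 -0.2] stand [-0.0936 -0.1505  0.1568]
-0,-0.002,-0,0.029,0.001,0.155,0,-0,-0.005,-0,0.058,0.001,0.31,0,-0,-0.007,-0,0.087,0.002,0.466,0,-0,-0.009,-0,0.116,0.003,0.621,0,-0,-0.012,-0,0.145,0.003,0.776,0,-0,-0.014,-0,0.174,0.004,0.931,0
```

```bash
cat > kin.py <<'E'
from plan import *
from scipy.optimize import least_squares
D=[([.665,.3196,1.5645,0,1.2574,-.02],[.4453,.3638,.214]),([.33,.09,2.05,-.96,.51,1.35],[.5939,.0716,.2452]),([.08,.02,2.17,-.45,.37,-.16],[.5287,.0009,.2008]),([-.06,.04,2.23,-.3,.38,-1.09],[.4888,-.0528,.1544]),([.02,-.08,2.4,-.92,.24,-.43],[.4485,-.0442,.1693]),([.06,-.09,2.48,-1.34,.23,.03],[.4274,-.0367,.1568])]
rz=lambda a:R.from_euler('z',a).as_matrix(); ry=lambda a:R.from_euler('y',a).as_matrix()
def fk(q,k):
    h,l1,l2,b,L,o=k
    A=rz(q[0]); B=A@ry(q[1]); C=A@ry(q[1]+q[2]); Q=C@rz(q[3])@ry(q[4])@rz(q[5]+np.pi/2*SG)
    return A@[o,0,h]+B@[0,0,l1]+C@[b,0,l2]+Q@[0,0,L],Q
SG=1
K=least_squares(lambda k:np.concatenate([fk(q,k)[0]-p for q,p in D]),[.3,.4,.4,0,.25,0])
if __name__=="__main__": print(K.x,np.sqrt(np.mean(K.fun**2)))
o=monitor.observe()
Qm=fk(o["joint_positions"],K.x)[1]; 
if np.linalg.norm(Qm-o["tcp_rot"])>1: SG=-1
lo=np.array([-3.11,-.84,.21,-1.34,.05,-2.56])+.04; hi=np.array([3.11,2.01,2.61,4.49,2.63,2.56])-.04
def ik(P,Q,q0):
    f=lambda q:np.concatenate([(fk(q,K.x)[0]-P)*10,(R.from_matrix(fk(q,K.x)[1].T@Q)).as_rotvec()])
    s=least_squares(f,np.clip(q0,lo+1e-3,hi-1e-3),bounds=(lo,hi)); return s.x,np.linalg.norm(s.fun)
E
cat > t.py <<'E'
from kin import *
print(K.x,np.sqrt(np.mean(K.fun**2)),np.linalg.norm(fk(o["joint_positions"],K.x)[1]-o["tcp_rot"]))
def T(b,a,e=.002,h=.0215,k=0):
    a=np.radians(a); n=np.array([np.cos(a),np.sin(a)]); d=np.array([np.sin(a),-np.cos(a)]); return np.array(b)-n*h+d*e-k*d
ball=lambda u:(.009+.036*np.sin(u-.5),.04+.036*np.cos(u-.5))
for a in(30,35,38,41,45):
  for yaw in(0,10,16):
    for nm,pt in(("pre80",T(ball(0),a,h=.0305,k=.08)),("pre40",T(ball(0),a,h=.0305,k=.04)),("start",T(ball(0),a,h=.0305)),("end",T(ball(.95),a))):
        P,Q=pose(*pt,a,1,-.15,off=0); Q=rz(np.radians(yaw))@Q
        q,e=ik(P,Q,o["joint_positions"]); print(a,yaw,nm,q.round(2),round(e,4))
E
python3 t.py
```

```text
[0.08645261 0.5805922  0.38518346 0.00202776 0.30110232 0.02926178] 0.004523598029148596 5.25867679064444e-16
30 0 pre80 [-0.    0.02  2.37 -0.52  0.28 -0.83] 0.0
30 0 pre40 [-0.02  0.12  2.4  -0.84  0.18 -0.51] 0.0
30 0 start [-0.04  0.22  2.4  -1.3   0.12 -0.06] 0.0203
30 0 end [-0.06  0.26  2.32 -1.16  0.12 -0.22] 0.0
30 10 pre80 [-0.09  0.01  2.38 -0.04  0.23 -1.52] 0.0
30 10 pre40 [-0.1   0.11  2.4  -0.03  0.1  -1.53] 0.0
30 10 start [-0.05  0.22  2.4  -1.3   0.09 -0.23] 0.0663
30 10 end [-0.13  0.25  2.3   0.2   0.09 -1.8 ] 0.0302
30 16 pre80 [-0.14  0.01  2.37  0.29  0.24 -1.97] 0.0
30 16 pre40 [-0.15  0.11  2.4   0.6   0.13 -2.3 ] 0.0
30 16 start [-0.15  0.22  2.39  0.82  0.09 -2.52] 0.0421
30 16 end [-0.16  0.26  2.31  0.81  0.1  -2.52] 0.0168
35 0 pre80 [ 0.03  0.02  2.45 -1.12  0.19 -0.2 ] 0.0
35 0 pre40 [-0.01  0.12  2.44 -1.3   0.15 -0.04] 0.049
35 0 start [-0.04  0.22  2.4  -1.3   0.12 -0.06] 0.1093
35 0 end [-0.06  0.26  2.33 -1.3   0.11 -0.08] 0.0783
35 10 pre80 [-0.08  0.01  2.45 -0.2   0.09 -1.35] 0.0149
35 10 pre40 [-0.04  0.12  2.44 -1.3   0.09 -0.22] 0.073
35 10 
[... 1647 characters left out ...]
.33 -1.3   0.09 -0.32] 0.2299
45 0 pre80 [ 0.03  0.02  2.48 -1.3   0.18 -0.02] 0.1798
45 0 pre40 [-0.01  0.13  2.44 -1.3   0.14 -0.04] 0.2378
45 0 start [-0.05  0.23  2.39 -1.3   0.11 -0.07] 0.2861
45 0 end [-0.07  0.26  2.32 -1.3   0.1  -0.09] 0.253
45 10 pre80 [-0.03  0.02  2.49 -1.3   0.09 -0.2 ] 0.1818
45 10 pre40 [-0.04  0.12  2.44 -1.3   0.09 -0.21] 0.244
45 10 start [-0.06  0.23  2.39 -1.3   0.09 -0.22] 0.2955
45 10 end [-0.07  0.26  2.32 -1.3   0.09 -0.23] 0.2655
45 16 pre80 [-0.03  0.02  2.49 -1.3   0.09 -0.28] 0.209
45 16 pre40 [-0.04  0.12  2.44 -1.3   0.09 -0.29] 0.2675
45 16 start [-0.05  0.23  2.39 -1.3   0.09 -0.3 ] 0.3169
45 16 end [-0.07  0.26  2.32 -1.3   0.09 -0.32] 0.2913
```

```bash
cat > t2.py <<'E'
from kin import *
def T(b,a,e=.0015,h=.0215,k=0):
    a=np.radians(a); n=np.array([np.cos(a),np.sin(a)]); d=np.array([np.sin(a),-np.cos(a)]); return np.array(b)-n*h+d*e-k*d
ball=lambda u:(.009+.036*np.sin(u-.5),.04+.036*np.cos(u-.5))
if __name__=="__main__":
  for a in(25,27,28,29):
    q=o["joint_positions"]
    for nm,pt in(("pre80",T(ball(0),a,h=.03,k=.08)),("pre40",T(ball(0),a,h=.03,k=.04)),("start",T(ball(0),a,h=.028)),("mid",T(ball(.5),a)),("end",T(ball(.95),a))):
        P,Q=pose(*pt,a,1,-.15,off=0); q,e=ik(P,Q,q); print(a,nm,pt.round(4),q.round(2),round(e,4))
  a=28
  emit([(pose(*T(ball(0),a,h=.03,k=.08),a,1,-.15,off=0),0,8),(pose(*T(ball(0),a,h=.03,k=.03),a,1,-.15,off=0),0,4)])
E
python3 t2.py
```

```text
25 pre80 [-0.0686  0.1301] [-0.02  0.03  2.29 -0.27  0.41 -1.09] 0.0
25 pre40 [-0.0517  0.0938] [-0.04  0.12  2.32 -0.36  0.29 -1.  ] 0.0
25 start [-0.033   0.0584] [-0.05  0.22  2.34 -0.55  0.19 -0.82] 0.0
25 mid [-0.0099  0.0656] [-0.06  0.23  2.28 -0.43  0.22 -0.95] 0.0
25 end [0.0058 0.062 ] [-0.07  0.26  2.26 -0.42  0.22 -0.97] 0.0
27 pre80 [-0.0706  0.1279] [-0.02  0.03  2.32 -0.34  0.36 -1.01] 0.0
27 pre40 [-0.0525  0.0923] [-0.03  0.12  2.35 -0.49  0.24 -0.87] 0.0
27 start [-0.0325  0.0575] [-0.04  0.21  2.37 -0.83  0.14 -0.53] 0.0
27 mid [-0.0095  0.0649] [-0.06  0.23  2.31 -0.62  0.17 -0.76] 0.0
27 end [0.0062 0.0613] [-0.07  0.26  2.28 -0.6   0.17 -0.78] 0.0
28 pre80 [-0.0716  0.1268] [-0.01  0.02  2.34 -0.39  0.33 -0.96] 0.0
28 pre40 [-0.0528  0.0915] [-0.03  0.12  2.37 -0.58  0.22 -0.78] 0.0
28 start [-0.0323  0.0571] [-0.04  0.22  2.38 -1.03  0.13 -0.33] 0.0
28 mid [-0.0093  0.0646] [-0.06  0.23  2.32 -0.76  0.15 -0.62] 0.0
28 end [0.0064 0.061 ] [-0.06  0.26  2.3  -0.74  0.15 -0.64] 0.0
29 pre80 [-0.0726  0.1257] [-0.01  0.02  2.35 -0.45  0.31 -0.9 ] 0.0
29 pre40 [-0.0532  0.0907] [-0.02  0.12  2.38 -0.69  0.2  -0.67] 0.0
29 start [-0.032   0.0567] [-0.04  0.22  2.4  -1.27  0.12 -0.09] 0.0
29 mid [-0.0091  0.0643] [-0.05  0.23  2.34 -0.94  0.14 -0.43] 0.0
29 end [0.0066 0.0607] [-0.06  0.26  2.31 -0.92  0.13 -0.46] 0.0
rows 12 of 12 t 14.25 F [-0.5 -1.5 -0.2] stand [-0.0936 -0.1505  0.1568]
-0,0.009,-0,0.004,0.001,0.046,0,-0,0.019,-0,0.009,0.001,0.093,0,-0,0.028,-0,0.013,0.002,0.139,0,-0,0.038,-0,0.017,0.002,0.185,0,-0,0.047,-0,0.022,0.003,0.232,0,-0,0.057,-0,0.026,0.004,0.278,0,-0,0.066,-0,0.03,0.004,0.324,0,-0,0.076,-0,0.035,0.005,0.371,0,-0,0.076,-0,0.064,0.005,0.492,0,-0,0.076,-0,0.094,0.005,0.614,0,-0,0.076,-0,0.123,0.005,0.735,0,-0,0.076,-0,0.153,0.005,0.857,0
```

Request:
{"fn": "send_rows", "kwargs": {
  "increments": [0,0.02,0,0,0,0,0,0,0.04,0,0,0,0,0,0,0.06,0,0,0,0,0,0,0.06,0,0,0,0,0]
}}

```text
time_s: 14.65
ee_pos: [0.4274, -0.042, 0.1568]
tcp_rot: [[-0.811, 0.287, 0.51], [0.237, 0.958, -0.164], [-0.535, -0.012, -0.845]]
ft_force: [0.1, -1.5, 0.2]
opening: 0.0002
grip_force: 0.0
```

```bash
python3 - <<'E'
from t2 import *
print(np.degrees(np.arccos(-o["tcp_rot"][2,2])),o["joint_positions"].round(2))
a=27
emit([(pose(*T(ball(0),a,h=.03,k=.06),a,1,-.15,off=0),0,5),(pose(*T(ball(0),a,h=.03,k=.03),a,1,-.15,off=0),0,3)])
E
```

```text
32.36744784475574 [ 0.01 -0.07  2.35 -0.49  0.36 -0.86]
rows 8 of 8 t 14.65 F [ 0.1 -1.5  0.2] stand [-0.0922 -0.1555  0.1568]
-0.001,0.006,-0,-0.002,0.013,0.111,0,-0.002,0.012,-0.001,-0.003,0.026,0.223,0,-0.003,0.018,-0.001,-0.005,0.039,0.334,0,-0.004,0.024,-0.001,-0.007,0.052,0.446,0,-0.005,0.03,-0.001,-0.008,0.064,0.557,0,-0.005,0.03,-0.001,0.001,0.066,0.657,0,-0.005,0.03,-0.001,0.01,0.068,0.757,0,-0.005,0.03,-0.001,0.02,0.069,0.856,0
```

Request:
{"fn": "send_rows", "kwargs": {
  "increments": [-0.001,0.006,0,-0.002,0.013,0.111,0,-0.002,0.012,-0.001,-0.003,0.026,0.223,0,-0.003,0.018,-0.001,-0.005,0.039,0.334,0,-0.004,0.024,-0.001,-0.007,0.052,0.446,0,-0.005,0.03,-0.001,-0.008,0.064,0.557,0,-0.005,0.03,-0.001,0.001,0.066,0.657,0,-0.005,0.03,-0.001,0.01,0.068,0.757,0,-0.005,0.03,-0.001,0.02,0.069,0.856,0,-0.005,0.03,-0.001,0.02,0.069,0.856,0]
}}

```text
time_s: 15.55
ee_pos: [0.4716, -0.0495, 0.0824]
tcp_rot: [[-0.856, 0.278, 0.436], [0.247, 0.961, -0.127], [-0.454, -0.001, -0.891]]
ft_force: [0.3, 0.8, 0.4]
opening: 0.0003
grip_force: 0.0
```

```bash
python3 - <<'E'
from t2 import *
print(np.degrees(np.arccos(-o["tcp_rot"][2,2])),o["joint_positions"].round(2))
a=27
emit([(pose(*T(ball(0),a,h=.028),a,1,-.15,off=0),0,6)])
E
```

```text
26.979800362542427 [-0.06  0.15  2.33 -0.47  0.23 -0.91]
rows 6 of 6 t 15.55 F [0.3 0.8 0.4] stand [-0.0476 -0.1505  0.0824]
-0,-0,-0,-0.004,0.001,0.048,0,-0,-0,-0,-0.007,0.002,0.097,0,-0,-0,-0,-0.011,0.003,0.145,0,-0,-0,-0,-0.015,0.004,0.193,0,-0,-0,-0,-0.018,0.005,0.242,0,-0.001,-0,-0,-0.022,0.006,0.29,0
```

Request:
{"fn": "send_rows", "kwargs": {
  "increments": [0,0,0,-0.004,0.001,0.048,0,0,0,0,-0.007,0.002,0.097,0,0,0,0,-0.011,0.003,0.145,0,0,0,0,-0.015,0.004,0.193,0,0,0,0,-0.018,0.005,0.242,0,0,0,0,-0.022,0.006,0.29,0,0,0,0,-0.022,0.006,0.29,0]
}}

```text
time_s: 16.25
ee_pos: [0.4862, -0.053, 0.0577]
tcp_rot: [[-0.856, 0.278, 0.436], [0.248, 0.96, -0.127], [-0.454, -0.001, -0.891]]
ft_force: [0.3, 0.4, -0.3]
opening: 0.0003
grip_force: 0.0
```

```bash
cat > push.py <<'E'
from t2 import *
import sys
u0,u1,n=map(float,sys.argv[1:4]); a=27
print("tilt",np.degrees(np.arccos(-o["tcp_rot"][2,2])),o["joint_positions"].round(2),"Ftool",(o["tcp_rot"].T@o["ft_force"]).round(1))
emit([(pose(*T(ball(u0+(u1-u0)*i/n),a),a,1,-.15,off=0),0,1) for i in range(0,int(n)+1)])
E
python3 push.py 0 .95 18
```

```text
tilt 27.01557068729256 [-0.06  0.22  2.33 -0.67  0.16 -0.72] Ftool [-0.1  0.5  0.3]
rows 19 of 19 t 16.25 F [ 0.3  0.4 -0.3] stand [-0.0327 -0.1499  0.0577]
-0,0,-0.001,-0.065,-0.001,0.002,0,-0,0,-0.001,-0.084,-0.001,0.002,0,-0,0,-0.001,-0.103,-0.001,0.003,0,-0,0,-0.001,-0.122,-0.001,0.005,0,-0,0,-0.001,-0.141,-0.001,0.008,0,-0,0,-0.001,-0.16,-0.001,0.012,0,-0,0,-0.001,-0.178,-0.001,0.017,0,-0,0,-0.001,-0.196,-0.001,0.023,0,-0,0,-0.001,-0.214,-0.001,0.03,0,-0,0,-0.001,-0.231,-0,0.037,0,-0,0,-0.001,-0.248,-0,0.046,0,-0,0,-0.001,-0.264,-0,0.056,0,-0,0,-0.001,-0.28,-0,0.066,0,-0,0,-0.001,-0.296,-0,0.077,0,-0,0,-0.001,-0.31,-0,0.089,0,-0,0,-0.001,-0.324,-0,0.102,0,-0,0,-0.001,-0.338,-0,0.115,0,-0,0,-0.001,-0.35,-0,0.13,0,-0,0,-0.001,-0.362,-0,0.144,0
```

Request:
{"fn": "send_rows", "kwargs": {
  "increments": [0,0,0,-0.03,0,0.001,0,0,0,0,-0.06,0,0.002,0,0,0,0,-0.084,0,0.002,0,0,0,0,-0.103,0,0.003,0,0,0,0,-0.122,0,0.005,0,0,0,0,-0.141,0,0.008,0]
}}

```text
time_s: 16.85
ee_pos: [0.4984, -0.0568, 0.0639]
tcp_rot: [[-0.855, 0.279, 0.436], [0.248, 0.96, -0.127], [-0.454, -0.0, -0.891]]
ft_force: [-2.6, -0.4, 0.2]
opening: 0.0003
grip_force: 0.9
```

```bash
python3 push.py .22 .95 14
```

```text
tilt 27.03241632242212 [-0.07  0.22  2.3  -0.55  0.18 -0.84] Ftool [ 2.  -1.1 -1.3]
rows 15 of 15 t 16.85 F [-2.6 -0.4  0.2] stand [-0.0199 -0.1501  0.0639]
-0.001,0,-0.001,-0.002,0.001,0.006,0,-0.001,0,-0.001,-0.021,0.001,0.01,0,-0.001,0,-0.001,-0.039,0.001,0.015,0,-0.001,0,-0.001,-0.057,0.001,0.021,0,-0.001,0,-0.001,-0.074,0.001,0.028,0,-0.001,0,-0.001,-0.091,0.001,0.036,0,-0.001,0,-0.001,-0.108,0.002,0.044,0,-0.001,0,-0.001,-0.124,0.002,0.054,0,-0.001,0,-0.001,-0.14,0.002,0.064,0,-0.001,0,-0.001,-0.155,0.002,0.075,0,-0.001,0,-0.001,-0.169,0.002,0.087,0,-0.001,0,-0.001,-0.183,0.002,0.1,0,-0.001,0,-0.001,-0.196,0.002,0.113,0,-0.001,0,-0.001,-0.209,0.002,0.127,0,-0.001,0,-0.001,-0.221,0.002,0.142,0
```

In contact at about 2.6 N, as expected. Next slice.

Request:
{"fn": "send_rows", "kwargs": {
  "increments": [0,0,0,-0.02,0,0.01,0,0,0,0,-0.039,0,0.015,0,0,0,0,-0.057,0,0.021,0,0,0,0,-0.074,0,0.028,0,0,0,0,-0.091,0,0.036,0,0,0,0,-0.108,0,0.044,0,0,0,0,-0.124,0,0.054,0]
}}

```text
time_s: 17.55
ee_pos: [0.5115, -0.0605, 0.0646]
tcp_rot: [[-0.855, 0.279, 0.436], [0.248, 0.96, -0.127], [-0.454, -0.0, -0.891]]
ft_force: [-2.5, -2.2, -0.4]
opening: 0.0007
grip_force: 1.0
```

```bash
python3 push.py .6 1.05 12
```

```text
tilt 27.03133371918731 [-0.08  0.24  2.27 -0.51  0.19 -0.89] Ftool [ 1.8 -2.8 -0.5]
rows 13 of 13 t 17.55 F [-2.5 -2.2 -0.4] stand [-0.0063 -0.1501  0.0646]
-0,0,-0.001,-0.004,0.001,0.001,0,-0,0,-0.001,-0.016,0.001,0.008,0,-0,0,-0.001,-0.027,0.001,0.016,0,-0,0,-0.001,-0.037,0.001,0.025,0,-0,0,-0.001,-0.047,0.001,0.033,0,-0,0,-0.001,-0.057,0.001,0.043,0,-0,0,-0.001,-0.067,0.001,0.052,0,-0,0,-0.001,-0.076,0.001,0.062,0,-0,0,-0.001,-0.085,0.001,0.072,0,-0,0,-0.001,-0.094,0.001,0.083,0,-0,0,-0.001,-0.102,0.001,0.093,0,-0,0,-0.001,-0.109,0.001,0.104,0,-0,0,-0.001,-0.117,0.001,0.116,0
```

Request:
{"fn": "send_rows", "kwargs": {
  "increments": [0,0,0,-0.016,0,0.008,0,0,0,0,-0.027,0,0.016,0,0,0,0,-0.037,0,0.025,0,0,0,0,-0.047,0,0.033,0,0,0,0,-0.057,0,0.043,0,0,0,0,-0.067,0,0.052,0]
}}

```text
time_s: 18.15
ee_pos: [0.5193, -0.0628, 0.063]
tcp_rot: [[-0.856, 0.279, 0.436], [0.248, 0.96, -0.127], [-0.454, -0.0, -0.891]]
ft_force: [-2.5, -1.4, -0.3]
opening: 0.0001
grip_force: 1.4
```

```bash
python3 push.py .85 1.05 8; python3 - <<'E'
from plan import *
f=grab_frame("scene"); 
for u in(.7,.85,1.): print(u,proj(f,pose(.009+.036*np.sin(u-.5),.04+.036*np.cos(u-.5),0,y=-.15,off=0)[0]))
for c in("scene","top"): print([(q["uv"],q["score"]) for q in models.place_of(c,"toggle_tip")[:2]],[(q["uv"],q["score"]) for q in models.place_of(c,"guard_knob")[:1]])
E
```

```text
tilt 27.02598789847669 [-0.08  0.25  2.26 -0.49  0.19 -0.91] Ftool [ 1.9 -2.  -0.6]
rows 9 of 9 t 18.15 F [-2.5 -1.4 -0.3] stand [ 0.0019 -0.1501  0.063 ]
-0,0,-0.001,-0.008,0.001,0.007,0,-0,0,-0.001,-0.014,0.001,0.013,0,-0,0,-0.001,-0.02,0.001,0.02,0,-0,0,-0.001,-0.025,0.001,0.027,0,-0,0,-0.001,-0.031,0.001,0.034,0,-0,0,-0.001,-0.036,0.001,0.041,0,-0,0,-0.001,-0.041,0.001,0.049,0,-0,0,-0.001,-0.046,0.001,0.056,0,-0,0,-0.001,-0.051,0.001,0.064,0
0.7 [346.96951393 282.51509384]
0.85 [348.97241702 282.396535  ]
1.0 [350.83797074 282.58482839]
[([344.7, 281.9], 0.52)] [([358.9, 255.6], 0.72)]
[([372.3, 253.3], 0.71)] [([377.8, 249.1], 0.75)]
```

Request:
{"fn": "send_rows", "kwargs": {
  "increments": [0,0,0,-0.014,0,0.01,0,0,0,0,-0.022,0,0.018,0,0,0,0,-0.031,0,0.027,0,0,0,0,-0.038,0,0.034,0]
}}

```text
time_s: 18.8
ee_pos: [0.5217, -0.0639, 0.0613]
tcp_rot: [[-0.857, 0.28, 0.433], [0.249, 0.96, -0.128], [-0.452, -0.002, -0.892]]
ft_force: [-16.2, 5.5, 13.1]
opening: 0.0004
grip_force: 10.2
```

```bash
python3 push.py 1.0 1.2 6; python3 -c "
from plan import *
f=grab_frame('scene')
print(monitor.observe()['ft_force'],[(q['uv'],q['score']) for q in models.place_of('scene','toggle_tip')[:2]])"
```

```text
tilt 26.852245297301277 [-0.09  0.26  2.25 -0.49  0.19 -0.91] Ftool [  9.3   0.7 -19.4]
rows 7 of 7 t 18.8 F [-16.2   5.5  13.1] stand [ 0.0045 -0.1506  0.0613]
-0.001,-0.001,-0.001,-0.026,0.006,0.022,0,-0.001,-0.001,-0.001,-0.032,0.006,0.032,0,-0.001,-0.001,-0.001,-0.039,0.006,0.042,0,-0.001,-0.001,-0.001,-0.045,0.006,0.052,0,-0.001,-0.001,-0.001,-0.05,0.006,0.063,0,-0.001,-0.001,-0.001,-0.056,0.006,0.074,0,-0.001,-0.001,-0.001,-0.06,0.006,0.085,0
[-15.1676074    4.55315073  11.29026003] [([349.8, 280.1], 0.47)]
```

Force has jumped to about 20 N, mostly along the tool axis, so I'll back off straight away and check the toggle.

Request:
{"fn": "send_rows", "kwargs": {
  "increments": [0,0,0,0.04,0,-0.02,0,0,0,0,0.15,0,-0.03,0,0,0,0,0.25,0,-0.2,0,0,0,0,0.3,0,-0.5,0,0,0,0,0.35,0,-0.8,0]
}}

```text
time_s: 19.4
ee_pos: [0.46, -0.0446, 0.1182]
tcp_rot: [[-0.855, 0.278, 0.439], [0.248, 0.961, -0.126], [-0.456, 0.001, -0.89]]
ft_force: [0.2, -0.5, 0.1]
opening: 0.0005
grip_force: 0.0
```

```bash
python3 - <<'E'
from plan import *
F={c:grab_frame(c) for c in("scene","top")}
print(monitor.observe()["ft_force"],st(monitor.observe()["ee_pos"]))
for c in F:
  for t in("toggle_tip","guard_knob"): print(c,t,[(q["uv"],round(q["score"],2)) for q in models.place_of(c,t)[:2]])
for th in(1.,1.1,1.2): print(th,[proj(F[c],pose(*knob(th),0,y=-.15,off=0)[0]).round(1).tolist() for c in F])
for u in(0,.7,.8,.9,1.): print(u,proj(F["scene"],pose(.009+.036*np.sin(u-.5),.04+.036*np.cos(u-.5),0,y=-.15,off=0)[0]).round(1))
cv2.imwrite("pics/t.png",cv2.resize(F["scene"]["image"][235:315,295:395,::-1],(800,640)[:2],interpolation=cv2.INTER_CUBIC)[:600])
E
```

```text
[ 0.39425524  0.93732307 -0.936165  ] [-0.05928406 -0.14880741  0.12078824]
scene toggle_tip [([349.0, 283.9], 0.59)]
scene guard_knob [([359.5, 253.5], 0.81)]
top toggle_tip []
top guard_knob [([375.4, 245.8], 0.73)]
1.0 [[356.5, 255.2], [374.6, 250.1]]
1.1 [[358.6, 254.8], [375.2, 248.0]]
1.2 [[360.7, 254.5], [375.9, 245.9]]
0 [337.2 286.9]
0.7 [347.  282.5]
0.8 [348.3 282.4]
0.9 [349.6 282.4]
1.0 [350.8 282.6]
```

View pics/t.png

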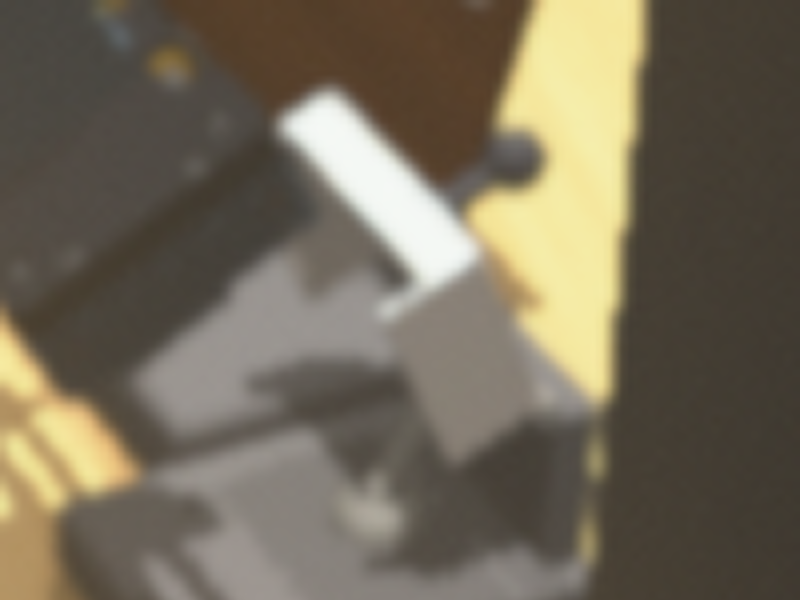

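The picture shows the guard raised, with its knob at (515,157) in the crop. The toggle's foot is at about (375,510), and its lever leans to the back, up and right towards (410,415). I'll get numbers from the segmentation.

```bash
python3 - <<'E'
from plan import *
f=grab_frame("scene")
def pr(x,z): return proj(f,pose(x,z,0,y=-.15,off=0)[0]).round(1)
print("pivot",pr(.009,.04),"base",pr(.009,.03))
for u in(.5,.6,.7,.8,.9,1.): print(u,pr(.009+.036*np.sin(u-.5),.04+.036*np.cos(u-.5)))
for i in range(3):
    f=grab_frame("scene"); 
    print([(q["uv"],round(q["score"],2)) for q in models.place_of("scene","toggle_tip")[:2]])
q=models.cut_out("scene","toggle")
for r in q[:2]:
    print(r["score"],r["extent"]); e=[int(v) for v in r["extent"]]
    for row in r["region"][e[1]:e[3]+1,e[0]:e[2]+1]: print("".join(".#"[int(v)] for v in row))
print(cv2.cvtColor(f["image"],cv2.COLOR_RGB2GRAY)[276:304,334:362])
E
```

```text
pivot [343.4 295.9] base [343.2 299.4]
0.5 [344.2 283.1]
0.6 [345.6 282.8]
0.7 [347.  282.5]
0.8 [348.3 282.4]
0.9 [349.6 282.4]
1.0 [350.8 282.6]
[([344.9, 196.4], 0.65), ([347.8, 281.4], 0.43)]
[([347.7, 284.9], 0.48)]
[([348.2, 281.9], 0.52)]
[[150 151 150 149 150 149 150 148 145 138 132 130 130 130 130 129 129 130
  130 129 130 130 129 130 135 151 176 204]
 [149 149 149 150 149 149 149 149 147 139 132 130 131 130 130 129 130 130
  130 129 129 129 129 128 132 140 156 180]
 [143 143 143 142 143 143 144 146 146 142 133 130 130 131 130 130 130 130
  129 129 130 129 129 128 130 134 144 161]
 [126 126 126 126 126 126 130 136 139 135 127 125 128 130 131 131 129 129
  129 129 129 129 129 129 129 131 138 149]
 [105 105 105 104 105 104 109 116 120 116 111 116 125 129 130 130 130 129
  130 129 129 130 130 128 128 130 135 144]
 [ 94  94  93  92  92  91  91  95  95  92  92 102 118 127 130 130 129 130
  129 129 130 129 129 129 128 128 131 141]
 [ 89  89  88  87  85  84  82  80  80  77  79  91 110 124 129 130 129 130
  129 129 130 129 129 129 128 128 130 139]
 [ 86  84  82  81  79  78  75  73  
[... 1722 characters left out ...]
130 130 131 140 150 158 162 164 161 151 134 112  97  88  83  80  78  76
   76  75  76  74  70  68  66  64  64  67]
 [130 127 126 135 147 158 164 169 168 162 145 120  99  88  81  77  77  75
   75  75  76  74  73  69  67  65  66  65]
 [130 127 123 127 138 150 158 163 163 158 144 117  96  85  80  77  76  75
   76  75  76  75  74  73  69  67  65  66]
 [131 129 125 123 131 138 146 149 149 145 130 107  91  83  78  76  75  76
   76  77  77  77  76  75  72  70  68  67]
 [131 131 129 126 127 130 132 134 133 128 114  96  85  79  77  77  78  78
   77  79  80  80  78  77  79  82  79  73]
 [131 131 131 130 129 128 126 123 119 114 101  87  80  78  77  77  76  78
   77  82  86  87  91  90  94 102 100  89]]
```

The lever's slope in the image (about 0.65 column per row) matches fully on, where 0.56 is expected at 1.0 rad and 0.36 at 0.8 rad. Next I'll close the guard.

```bash
python3 - <<'E'
from plan import *
d=np.array([.5,-.866]); g=np.array([.0447,.1441])-.07*d
emit([(pose(-.055,.215,30,1,-.151,off=0),48,4),(pose(*g,30,1,-.152),48,4)])
E
```

```text
rows 7 of 8 t 20.1 F [-0.1  0.1 -0.2] stand [-0.0606 -0.1499  0.1168]
-0,-0.004,-0,-0.124,-0.003,-0.212,48,-0,-0.008,-0,-0.248,-0.006,-0.425,48,-0,-0.012,-0.001,-0.372,-0.009,-0.637,48,-0.001,-0.017,-0.001,-0.496,-0.011,-0.85,48,-0.001,-0.017,-0.001,-0.631,-0.013,-0.706,48,-0.001,-0.017,-0.001,-0.766,-0.015,-0.563,48,-0.001,-0.017,-0.001,-0.901,-0.017,-0.42,48
```

Request:
{"fn": "send_rows", "kwargs": {
  "increments": [0,-0.004,0,-0.124,-0.003,-0.212,48,0,-0.008,0,-0.248,-0.006,-0.425,48,0,-0.012,-0.001,-0.372,-0.009,-0.637,48,-0.001,-0.017,-0.001,-0.496,-0.011,-0.85,48,-0.001,-0.017,-0.001,-0.631,-0.013,-0.706,48,-0.001,-0.017,-0.001,-0.766,-0.015,-0.563,48,-0.001,-0.017,-0.001,-0.901,-0.017,-0.42,48,-0.001,-0.017,-0.001,-0.901,-0.017,-0.42,48]
}}

```text
time_s: 20.9
ee_pos: [0.5188, -0.0644, 0.1948]
tcp_rot: [[-0.832, 0.275, 0.482], [0.239, 0.961, -0.137], [-0.501, 0.001, -0.865]]
ft_force: [-0.9, 0.1, -0.4]
opening: 0.0478
grip_force: 0.0
```

```bash
python3 - <<'E'
from plan import *
emit([(pose(.0447,.1441,30,1,-.152),48,8)])
E
```

```text
rows 8 of 8 t 20.9 F [-0.9  0.1 -0.4] stand [ 0.0018 -0.1518  0.1948]
0,0,0,-0.015,-0,0.105,48,0,0,0,-0.029,-0.001,0.21,48,0,0,0,-0.044,-0.001,0.316,48,0,0,0,-0.058,-0.002,0.421,48,0,0,0,-0.073,-0.002,0.526,48,0,0,0,-0.088,-0.003,0.631,48,0,0,0,-0.102,-0.003,0.736,48,0,0,0,-0.117,-0.004,0.841,48
```

Request:
{"fn": "send_rows", "kwargs": {
  "increments": [0,0,0,-0.06,0,0.05,48,0,0,0,-0.117,0,0.16,48,0,0,0,-0.117,0,0.32,48,0,0,0,-0.117,-0.002,0.48,48,0,0,0,-0.117,-0.003,0.64,48,0,0,0,-0.117,-0.004,0.76,48,0,0,0,-0.117,-0.004,0.83,48,0,0,0,-0.117,-0.004,0.83,25,0,0,0,-0.117,-0.004,0.83,12,0,0,0,-0.117,-0.004,0.83,10,0,0,0,-0.117,-0.004,0.83,10]
}}

```text
time_s: 22.0
ee_pos: [0.5674, -0.0784, 0.1303]
tcp_rot: [[-0.831, 0.275, 0.484], [0.238, 0.962, -0.137], [-0.503, 0.001, -0.864]]
ft_force: [0.0, -0.9, 0.0]
opening: 0.0186
grip_force: 0.0
```

```bash
python3 garc.py 1.18 0 19 10
```

```text
G [ 0.04289653 -0.15186245  0.14653917] 0.01861195950130089 0.0 [ 0.04778662 -0.92531203  0.04911038]
rows 19 of 19 t 22.0 F [ 0.  -0.9  0. ] stand [ 0.0523 -0.1518  0.1303]
-0,-0,-0,0.026,0,-0.021,10,-0,-0,-0,0.053,0,-0.041,10,-0,-0,-0,0.081,0,-0.059,10,-0,-0,-0,0.111,0,-0.076,10,-0,-0,-0,0.141,0,-0.09,10,-0,-0,-0,0.172,0,-0.103,10,-0,-0,-0,0.204,0,-0.113,10,-0,-0,-0,0.236,0,-0.122,10,-0,-0,-0,0.269,0.001,-0.128,10,-0,-0,-0,0.303,0.001,-0.133,10,-0,-0,-0,0.336,0.001,-0.135,10,-0,-0,-0,0.37,0.001,-0.136,10,-0,-0,-0,0.403,0.001,-0.134,10,-0,-0,-0,0.437,0.001,-0.13,10,-0,-0,-0,0.47,0.001,-0.124,10,-0,-0,-0,0.502,0.001,-0.116,10,-0,-0,-0,0.534,0.001,-0.106,10,-0,-0,-0,0.566,0.001,-0.094,10,-0,-0,-0,0.596,0.001,-0.08,10
```

Request:
{"fn": "send_rows", "kwargs": {
  "increments": [0,0,0,0,0,0,10,0,0,0,0,0,0,10,0,0,0,0.026,0,-0.021,10,0,0,0,0.053,0,-0.041,10,0,0,0,0.081,0,-0.059,10,0,0,0,0.111,0,-0.076,10,0,0,0,0.141,0,-0.09,10,0,0,0,0.172,0,-0.103,10]
}}

```text
time_s: 22.8
ee_pos: [0.5481, -0.0727, 0.1302]
tcp_rot: [[-0.831, 0.275, 0.484], [0.238, 0.962, -0.137], [-0.503, 0.001, -0.865]]
ft_force: [2.2, -2.4, 1.1]
opening: 0.0158
grip_force: 30.0
```

```bash
python3 garc.py .81 0 13 10
```

```text
G [ 0.02281716 -0.15176154  0.14645389] 0.015846182934127574 29.999839961528778 [ 2.17247059 -2.35817621  1.11174829]
rows 13 of 13 t 22.8 F [ 2.2 -2.4  1.1] stand [ 0.0323 -0.1517  0.1302]
0,-0,0,0.032,0,-0.011,10,0,-0,0,0.065,0,-0.019,10,0,-0,0,0.098,0,-0.026,10,0,-0,0,0.131,0,-0.031,10,0,-0,0,0.165,0,-0.033,10,0,-0,0,0.198,0,-0.033,10,0,-0,0,0.232,0,-0.032,10,0,-0,0,0.265,0,-0.028,10,0,-0,0,0.299,0,-0.022,10,0,-0,0,0.331,0,-0.014,10,0,-0,0,0.363,0,-0.004,10,0,-0,0,0.395,0,0.008,10,0,-0,0,0.426,0,0.022,10
```

Request:
{"fn": "send_rows", "kwargs": {
  "increments": [0,0,0,0.032,0,-0.011,10,0,0,0,0.065,0,-0.019,10,0,0,0,0.098,0,-0.026,10,0,0,0,0.131,0,-0.031,10,0,0,0,0.165,0,-0.033,10,0,0,0,0.198,0,-0.033,10,0,0,0,0.232,0,-0.032,10,0,0,0,0.265,0,-0.028,10,0,0,0,0.299,0,-0.022,10,0,0,0,0.331,0,-0.014,10,0,0,0,0.363,0,-0.004,10]
}}

```text
time_s: 23.9
ee_pos: [0.5176, -0.0636, 0.1121]
tcp_rot: [[-0.831, 0.274, 0.484], [0.238, 0.962, -0.136], [-0.502, 0.002, -0.865]]
ft_force: [3.0, 6.4, 3.8]
opening: 0.016
grip_force: 30.0
```

```bash
python3 garc.py .12 0 4 10
```

```text
G [-0.00897487 -0.15140488  0.12832093] 0.01598284980130636 30.000524818897247 [2.9959079  6.39938793 3.7914942 ]
rows 4 of 4 t 23.9 F [3.  6.4 3.8] stand [ 0.0005 -0.1514  0.1121]
0,0,-0,0.015,-0,0.006,10,0,0,-0,0.03,-0,0.012,10,0,0,-0,0.045,-0,0.018,10,0,0,-0,0.06,-0,0.025,10
```

Request:
{"fn": "send_rows", "kwargs": {
  "increments": [0,0,0,0.015,0,0.006,10,0,0,0,0.03,0,0.013,10,0,0,0,0.046,0,0.02,10,0,0,0,0.06,0,0.028,10,0,0,0,0.07,0,0.038,10]
}}

```text
time_s: 24.4
ee_pos: [0.5128, -0.0621, 0.1049]
tcp_rot: [[-0.832, 0.274, 0.483], [0.238, 0.962, -0.136], [-0.501, 0.002, -0.865]]
ft_force: [-3.0, 10.2, 12.3]
opening: 0.016
grip_force: 30.0
```

```bash
python3 garc.py .0 -.06 3 10
```

```text
G [-0.01394598 -0.15134361  0.12114774] 0.015961460915310283 30.002144873142242 [-2.96963603 10.23153429 12.28269389]
rows 3 of 3 t 24.4 F [-3.  10.2 12.3] stand [-0.0045 -0.1513  0.1049]
0,0,-0,0.01,-0,0.005,10,0,0,-0,0.019,-0,0.01,10,0,0,-0,0.029,-0,0.015,10
```

Request:
{"fn": "send_rows", "kwargs": {
  "increments": [0,0,0,0.01,0,0.01,10,0,0,0,0.015,0,0.02,10,0,0,0,0.015,0,0.02,10]
}}

```text
time_s: 24.7
ee_pos: [0.5134, -0.0622, 0.1043]
tcp_rot: [[-0.83, 0.274, 0.486], [0.238, 0.962, -0.136], [-0.504, 0.002, -0.863]]
ft_force: [-9.3, 9.1, 21.0]
opening: 0.0163
grip_force: 30.0
```

Request:
{"fn": "send_rows", "kwargs": {
  "increments": [0,0,0,0,0,0,25,0,0,0,0,0,0,45,0,0,0,0,0,0,45,0,0,0,0,0,-0.2,45,0,0,0,0,0,-0.5,45,0,0,0,0.1,0,-0.95,45]
}}

```text
time_s: 25.3
ee_pos: [0.4582, -0.0479, 0.1786]
tcp_rot: [[-0.834, 0.276, 0.478], [0.239, 0.961, -0.137], [-0.497, -0.0, -0.868]]
ft_force: [1.1, -0.5, 1.1]
opening: 0.0453
grip_force: 0.0
```

```bash
python3 - <<'E'
from plan import *
F={c:grab_frame(c) for c in("scene","top")}
print(monitor.observe()["ft_force"],monitor.observe()["time_s"])
for c in F: 
    print(c,[(q["uv"],round(q["score"],2)) for q in models.place_of(c,"guard_knob")[:1]],[proj(F[c],pose(*knob(t),0,y=-.15,off=0)[0]).round(1).tolist() for t in(0,.1,.2)],[(t,[np.round(q["uv"],1).tolist() for q in models.place_of(c,t)[:1]]) for t in("honey_jar","mug_1","tin_1","backrest_bar")])
E
```

```text
[ 0.25946844 -0.18074914 -0.84935358] 25.4
scene [([335.5, 268.9], 0.93)] [[337.3, 270.0], [338.7, 267.9], [340.3, 266.0]] [('honey_jar', []), ('mug_1', [[230.1, 233.1]]), ('tin_1', []), ('backrest_bar', [[346.3, 196.5]])]
top [([368.9, 268.5], 0.59)] [[368.2, 270.0], [368.7, 268.4], [369.3, 266.7]] [('honey_jar', [[440.3, 292.6]]), ('mug_1', [[194.2, 260.7]]), ('tin_1', [[454.7, 223.4]]), ('backrest_bar', [[323.5, 203.8]])]
```

```bash
python3 -c "
from plant import job_done
print(job_done())"
```

```text
the job is handed in; nothing more can be done
None
```

The back-rest is open, the toggle is on, the guard is closed again, and the job is handed in. The toggle's final angle I could only judge from the camera image. The 25 N limit on the toggle may have been approached: a 21 N wrist force came up at the end of its push, probably partly from the gripper body touching the raised guard, and I backed off at once. The jar, mug and tin still read at their starting positions to within a few pixels.

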